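Clear the jig, load weld coupons flush in the jig and check them with the foot gauge

ROBOT

A 7-joint arm with a two-finger parallel gripper is mounted at the origin on a cart in front of the work surface, level with it; the furniture and walls round the work are solid. World frame = base frame: x ahead of the robot, y to its left, z up, the work surface at z = 0. Lengths are in m, angles in rad, forces in N, time in s.
With the tool pointing down it reaches from about 0.425 to 0.925 m from the base axis. Payload 6.8 kg.
Tool frame: the origin (TCP) lies midway between the tips of the shut fingers; the grasp point (between the pads) lies tcp_to_grasp behind it (tcp_to_grasp is the distance from the TCP to the grasp point, in m); z points along the fingers, y is the line along which they close (so a half turn about z gives the same grasp; the last joint's range is limited). The gripper opens to 88 mm and grips with 3 to 60 N. Pads are 20 mm wide; open, the fingers measure 115 mm over their backs; the gripper's body (75 mm by 178 mm) begins 61 mm behind the grasp point.
Start: joints at [1.025, 0.477, 0.022, 1.555, -0.011, 1.109, -0.083], TCP at [0.286, -0.611, 0.223] pointing down, gripper open.
Joint ranges: [-2.96, 2.96], [-0.34, 2.1], [-1.41, 1.46], [0.24, 2.44], [-1.37, 4.51], [0.17, 1.92], [-2.96, 2.96]. Speed limits (rad/s): [2.39, 2.39, 3.14, 3.14, 3.14, 3.14, 3.14].

INTERFACE

Orientations are given as a rotation vector (axis times angle).
In Python, from plant import * gives the robot as it stands.
- The arm moves only by the tool move_arm, never from a script. Its argument "rows" is text: rows parted by semicolons, each of 7 numbers parted by spaces: the shift along the tool's x, y, z in m, then the turn, a rotation vector about the tool's x, y, z in rad, then the finger opening in m, from 0 to 0.0878. A call has exactly 8 rows; each row is the pose to reach, as a shift and turn from the pose commanded when the call began, along the tool's axes at that moment; what a row does not reach only later rows make up. A row lasts 1/8 s, in which the tool goes at most 62.5 mm and 10.7 degrees, less where a joint would pass 70% of its speed; a pose out of reach is approached as far as the arm can. A call with a gripper value outside its range is refused whole. The fingers move at their own pace and stop on an object; "grip_force" is the grip in N (left out, the last holds). Time passes only in rows, so rows that repeat a pose let the fingers close, or fill a call up. It gives the time, the measured TCP pose, the force, the opening and the grip force at its end, in the units of the state.
- sense(): the state, without advancing time (a new reading comes with each control period).
- get_image(name): name is "scene" or "top"; returns (picture, depth): 480x640x3 uint8, red, green, blue; 480x640 float32, m along the optical axis (not along the pixel's ray), 0 where there is no reading.
- camera_model(name): a dict with "K" (3x3 intrinsics, pixels), "origin" and "attitude" of the camera in the world. Camera axes: x right, y down, z forward; pixel columns grow to the right and rows downward; lengths in m; the calibration is good to about 2 mm. A picture is of the moment at which its call begins. camera_model takes no time and is no camera call.
- close_job(): hands the job in; it is judged then, once.
Trained networks look in the newest picture that a camera, given by its name, has taken for a name from the list of things; names that differ only in an ending like _2 or _b are one class to them, and where a whole thing is asked for, a point or a joint stands for the part that bears it (a point fixed in the world has none). Each returns a list of dicts, best first, with "score" (0 to 1); they miss things now and then, are a little off and sometimes report something else, mostly with a low value. They report only what shows in the picture. A call takes as long as a camera call.
- look_for(camera, name): "centre" ([x, y, z] in m, in world coordinates, good to about 4 mm: the middle of the surface that is visible of it).
- outline_of(camera, name): "region" (480x640 bool, what is visible of it).
- tip_of(camera, name): "centre" ([x, y, z] in m, in world coordinates, good to about 4 mm: a listed point, or the origin of a listed thing).
The state is a dict: "time_s": time; "qpos": joint angles; "qd": joint speeds; "tau": joint torques, N m; "eef_pos": TCP position; "orientation": TCP orientation; "wrist_force": force on the tool from outside, world axes, zero at the start; "wrist_torque": the same for the moment, N m; "finger_gap": finger opening in m; "gripper_force": force on a finger pad.
Only numpy, scipy, OpenCV 4.12 (cv2) and the standard library are available. Lean on these libraries where they do the work, as an engineer would, in place of code of your own. Each camera call takes 0.05 s, during which the arm holds its last target. There are 200 camera calls.

TASK

Take the used copper-coloured coupons out of the coupon jig and lay them on the wooden board, load every bare aluminium coupon into a bay of its own in the jig and press it down, against the stiff orange pads, until it lies flat and level on the jig bed. Then stand the blue three-footed gauge squarely on the jig, its end shoes on the two blue marks, so that its sprung feet read the height of all the coupons for a moment, and afterwards put it back upright on its rubber mat, leaving the coupons seated. Leave the steel block and the caliper where they are.

Things in the scene. Friction and masses are not known exactly. Their poses are not given: they have to be found in the camera images.
- jig: coupon jig fixed to the table: dark steel base plate 310 (x) x 128 (y) x 20 mm high, origin under its centre on the table; its top face is the bed. Three bays side by side along x, 80 mm apart; a coupon lies in a bay with its length along the jig's y. Steel rails 14 mm high run along y = +-54 mm. Blue marks on the bed at x = +-136 mm show where the gauge's shoes stand
- bay_1 (a point): bay at x = -80 mm of the jig: point on the bed's top face at the bay's centre, axes as the jig's. Two orange pads, 16 mm wide, at y = +-28 mm stand 8 mm above the bed and carry the coupon; each gives way at about 6 N, then stays down. Four brass pins, 6 mm wide, 14 mm high, at x = +-27, y = +-34 mm, and the rails locate the coupon with 4 mm to spare all round
- bay_2 (a point): bay at x = 0 of the jig: point on the bed's top face at the bay's centre, axes as the jig's. Two orange pads, 16 mm wide, at y = +-28 mm stand 8 mm above the bed and carry the coupon; each gives way at about 6 N, then stays down. Four brass pins, 6 mm wide, 14 mm high, at x = +-27, y = +-34 mm, and the rails locate the coupon with 4 mm to spare all round
- bay_3 (a point): bay at x = +80 mm of the jig: point on the bed's top face at the bay's centre, axes as the jig's. Two orange pads, 16 mm wide, at y = +-28 mm stand 8 mm above the bed and carry the coupon; each gives way at about 6 N, then stays down. Four brass pins, 6 mm wide, 14 mm high, at x = +-27, y = +-34 mm, and the rails locate the coupon with 4 mm to spare all round
- coupon_a_center (a point): one of two or three alike bare aluminium weld coupons, flat plates 90 x 40 x 12 mm, about 0.12 kg (may be absent); the point is its centre, x along the 90 mm length, z through the 12 mm thickness. Starts flat on the table. It may go into any empty bay
- coupon_b_center (a point): one of two or three alike bare aluminium weld coupons, flat plates 90 x 40 x 12 mm, about 0.12 kg (may be absent); the point is its centre, x along the 90 mm length, z through the 12 mm thickness. Starts flat on the table. It may go into any empty bay
- coupon_c_center (a point): one of two or three alike bare aluminium weld coupons, flat plates 90 x 40 x 12 mm, about 0.12 kg (may be absent); the point is its centre, x along the 90 mm length, z through the 12 mm thickness. Starts flat on the table. It may go into any empty bay
- used_1_center (a point): one of two used coupons (may be absent), copper-coloured with a dark weld bead along the top, 90 x 40 x 12 mm, about 0.12 kg; the point is its centre, x along the length. Starts standing proud on the pads of a bay, 8 mm above the bed
- used_2_center (a point): one of two used coupons (may be absent), copper-coloured with a dark weld bead along the top, 90 x 40 x 12 mm, about 0.12 kg; the point is its centre, x along the length. Starts standing proud on the pads of a bay, 8 mm above the bed
- used_3_center (a point): one of two used coupons (may be absent), copper-coloured with a dark weld bead along the top, 90 x 40 x 12 mm, about 0.12 kg; the point is its centre, x along the length. Starts standing proud on the pads of a bay, 8 mm above the bed
- board_top (a point): centre of the top face of a fixed light wooden board, 140 (x) x 100 (y) x 10 mm, for the used coupons; there is room for two side by side, lengthwise along y
- gauge_grip (a point): centre of the black handle bar of the loose blue gauge: 90 mm along x, 20 mm wide in y, 22 mm high, grasped across y from above. It lies over the gauge's middle, 109 mm above its shoes' undersides; below the bar 23 mm are free above the middle foot's red rod end, 15 mm with the foot on a flush coupon
- gauge_base (a point): middle of the gauge at the level of its shoes' undersides, z up. Gauge: 294 mm along x, 60 mm wide, 120 mm high, 0.6 kg; shoes 22 x 60 mm at x = +-136 mm; three round feet (18 mm) at x = -80, 0, +80 mm hang 4 mm above that level. It may stand on the jig either way round
- foot_1 (a joint): sprung gauge foot at -80 mm along the gauge's x: 0 hanging free, grows (m) as the foot is pushed up (about 1 N); on the jig it reads 0 over an empty bay, 0.008 over a flush coupon, up to 0.016 over one left standing on its pads
- foot_2 (a joint): sprung gauge foot at 0 along the gauge's x: 0 hanging free, grows (m) as the foot is pushed up (about 1 N); on the jig it reads 0 over an empty bay, 0.008 over a flush coupon, up to 0.016 over one left standing on its pads
- foot_3 (a joint): sprung gauge foot at +80 mm along the gauge's x: 0 hanging free, grows (m) as the foot is pushed up (about 1 N); on the jig it reads 0 over an empty bay, 0.008 over a flush coupon, up to 0.016 over one left standing on its pads
- mat_top (a point): centre of the top face of the gauge's rubber mat, a fixed black mat 310 x 75 x 3 mm, x along its length; the gauge starts on it
- block: bystander: grey steel block 51 x 76 x 25 mm with holes, loose, beyond the coupons; origin at the centre of its underside
- slide_caliper: bystander: slide caliper 64 x 217 x 9 mm, loose; origin at the centre of the underside

How it is judged:
On the way, in this order (a step that is already met when the one before it is completed fails the run):
1. every used coupon is on the board, and every bare coupon lies in a bay, pressed flat and level on the bed (x of used_1_center in the frame of board_top between -0.07 and 0.07 m and y of used_1_center in the frame of board_top between -0.05 and 0.05 m and z of used_1_center in the frame of board_top between 0.003 and 0.03 m and x of used_2_center in the frame of board_top between -0.07 and 0.07 m and y of used_2_center in the frame of board_top between -0.05 and 0.05 m and z of used_2_center in the frame of board_top between 0.003 and 0.03 m and x of used_3_center in the frame of board_top between -0.07 and 0.07 m and y of used_3_center in the frame of board_top between -0.05 and 0.05 m and z of used_3_center in the frame of board_top between 0.003 and 0.03 m and ((horizontal distance between coupon_a_center and bay_1 below 0.01 m and z of coupon_a_center in the frame of bay_1 below 0.008 m and angle between the z axis of coupon_a_center and the z axis of jig, either way round below 0.03 rad) or (horizontal distance between coupon_a_center and bay_2 below 0.01 m and z of coupon_a_center in the frame of bay_2 below 0.008 m and angle between the z axis of coupon_a_center and the z axis of jig, either way round below 0.03 rad) or (horizontal distance between coupon_a_center and bay_3 below 0.01 m and z of coupon_a_center in the frame of bay_3 below 0.008 m and angle between the z axis of coupon_a_center and the z axis of jig, either way round below 0.03 rad)) and ((horizontal distance between coupon_b_center and bay_1 below 0.01 m and z of coupon_b_center in the frame of bay_1 below 0.008 m and angle between the z axis of coupon_b_center and the z axis of jig, either way round below 0.03 rad) or (horizontal distance between coupon_b_center and bay_2 below 0.01 m and z of coupon_b_center in the frame of bay_2 below 0.008 m and angle between the z axis of coupon_b_center and the z axis of jig, either way round below 0.03 rad) or (horizontal distance between coupon_b_center and bay_3 below 0.01 m and z of coupon_b_center in the frame of bay_3 below 0.008 m and angle between the z axis of coupon_b_center and the z axis of jig, either way round below 0.03 rad)) and ((horizontal distance between coupon_c_center and bay_1 below 0.01 m and z of coupon_c_center in the frame of bay_1 below 0.008 m and angle between the z axis of coupon_c_center and the z axis of jig, either way round below 0.03 rad) or (horizontal distance between coupon_c_center and bay_2 below 0.01 m and z of coupon_c_center in the frame of bay_2 below 0.008 m and angle between the z axis of coupon_c_center and the z axis of jig, either way round below 0.03 rad) or (horizontal distance between coupon_c_center and bay_3 below 0.01 m and z of coupon_c_center in the frame of bay_3 below 0.008 m and angle between the z axis of coupon_c_center and the z axis of jig, either way round below 0.03 rad))), for 0.3 s.
2. the gauge stands squarely on the jig (within 15 mm and 0.1 rad of the marks) and its foot over every coupon reads flush (6 to 10.5 mm) (((horizontal distance between coupon_a_center and bay_1 below 0.01 m and z of coupon_a_center in the frame of bay_1 below 0.008 m and angle between the z axis of coupon_a_center and the z axis of jig, either way round below 0.03 rad and (value of joint foot_1 between 0.006 and 0.0105 m or value of joint foot_3 between 0.006 and 0.0105 m)) or (horizontal distance between coupon_a_center and bay_2 below 0.01 m and z of coupon_a_center in the frame of bay_2 below 0.008 m and angle between the z axis of coupon_a_center and the z axis of jig, either way round below 0.03 rad and value of joint foot_2 between 0.006 and 0.0105 m) or (horizontal distance between coupon_a_center and bay_3 below 0.01 m and z of coupon_a_center in the frame of bay_3 below 0.008 m and angle between the z axis of coupon_a_center and the z axis of jig, either way round below 0.03 rad and (value of joint foot_1 between 0.006 and 0.0105 m or value of joint foot_3 between 0.006 and 0.0105 m))) and ((horizontal distance between coupon_b_center and bay_1 below 0.01 m and z of coupon_b_center in the frame of bay_1 below 0.008 m and angle between the z axis of coupon_b_center and the z axis of jig, either way round below 0.03 rad and (value of joint foot_1 between 0.006 and 0.0105 m or value of joint foot_3 between 0.006 and 0.0105 m)) or (horizontal distance between coupon_b_center and bay_2 below 0.01 m and z of coupon_b_center in the frame of bay_2 below 0.008 m and angle between the z axis of coupon_b_center and the z axis of jig, either way round below 0.03 rad and value of joint foot_2 between 0.006 and 0.0105 m) or (horizontal distance between coupon_b_center and bay_3 below 0.01 m and z of coupon_b_center in the frame of bay_3 below 0.008 m and angle between the z axis of coupon_b_center and the z axis of jig, either way round below 0.03 rad and (value of joint foot_1 between 0.006 and 0.0105 m or value of joint foot_3 between 0.006 and 0.0105 m))) and ((horizontal distance between coupon_c_center and bay_1 below 0.01 m and z of coupon_c_center in the frame of bay_1 below 0.008 m and angle between the z axis of coupon_c_center and the z axis of jig, either way round below 0.03 rad and (value of joint foot_1 between 0.006 and 0.0105 m or value of joint foot_3 between 0.006 and 0.0105 m)) or (horizontal distance between coupon_c_center and bay_2 below 0.01 m and z of coupon_c_center in the frame of bay_2 below 0.008 m and angle between the z axis of coupon_c_center and the z axis of jig, either way round below 0.03 rad and value of joint foot_2 between 0.006 and 0.0105 m) or (horizontal distance between coupon_c_center and bay_3 below 0.01 m and z of coupon_c_center in the frame of bay_3 below 0.008 m and angle between the z axis of coupon_c_center and the z axis of jig, either way round below 0.03 rad and (value of joint foot_1 between 0.006 and 0.0105 m or value of joint foot_3 between 0.006 and 0.0105 m))) and angle between gauge_base's own z axis and vertical below 0.04 rad and horizontal distance between gauge_base and jig below 0.015 m and angle between the x axis of gauge_base and the x axis of jig, either way round below 0.1 rad), for 0.3 s.
At the end, for the whole second after the job is handed in: every used coupon lies on the board with its centre over it; every bare coupon present lies in a bay (centre within 10 mm of the bay's), within 2 mm of lying on the bed and within 0.03 rad of level; the gauge stands upright on its mat, within 25 mm of its centre and 0.2 rad of its direction (all of step 1 and horizontal distance between gauge_base and mat_top below 0.025 m and z of gauge_base in the frame of mat_top below 0.004 m and angle between gauge_base's own z axis and vertical below 0.04 rad and angle between the x axis of gauge_base and the x axis of mat_top, either way round below 0.2 rad); the robot touches nothing.
It fails at once if the block is pushed more than 30 mm (distance of block from where it was at the start of the episode above 0.03 m).
It fails at once if the caliper is pushed more than 30 mm (distance of slide_caliper from where it was at the start of the episode above 0.03 m).
Of used_1, used_2, used_3 only 2 to 2 are there at a start; the rules pass over those that are not, and their reading is None.
Of coupon_a, coupon_b, coupon_c only 2 to 3 are there at a start; the rules pass over those that are not, and their reading is None.
At some moment in a run one of coupon_a, coupon_b, coupon_c may be knocked a few centimetres aside while the robot is not near it.
Once in a run the grip may slacken for a moment while it holds something.
It also fails if it takes over 210 s, if anything falls off the work surface, if the arm or the gripper's body presses on something with over 40 N, if the wrist force passes 120 N, or if a joint passes its speed limit or range.

## Working session

There is one attempt and no reset: what is moved stays moved. The work goes in short steps, Python scripts to look and compute and a tool call to move; the robot and the scene stay as the last step left them, time stands still between calls to the robot, and variables do not carry over. Pictures are saved under pics/ and viewed, at most 14 in all, crops included, and the job is handed in when it is done.

Besides the shell and the picture viewer there is one more tool, called after ">>>" as name(argument=value, ...), one argument or row to a line, values as JSON. move_arm: Moves the arm, as the interface text tells. Its arguments: {"type":"object","properties":{"rows":{"type":"string"},"grip_force":{"type":"number"}},"required":["rows"]}

```bash
ls; mkdir -p pics; cat > h.py <<'E'
from plant import *
import numpy as np, cv2
from scipy.spatial.transform import Rotation as R
def snap(name,fn=None):
    im,d=get_image(name)
    if fn: cv2.imwrite('pics/'+fn,im[:,:,::-1])
    return im,d
def cloud(name,d):
    m=camera_model(name);K=np.array(m['K']);v,u=np.mgrid[:480,:640]
    p=np.stack([(u-K[0,2])/K[0,0]*d,(v-K[1,2])/K[1,1]*d,d],-1)
    a=np.array(m['attitude']); Rm=a if a.shape==(3,3) else R.from_rotvec(a).as_matrix()
    return p@Rm.T+np.array(m['origin'])
E
python3 - <<'E'
from h import *
for n in ['scene','top']:
    im,d=snap(n,n+'0.png'); print(camera_model(n)); p=cloud(n,d); np.save(n+'0.npy',p); print(p[240,320])
s=sense();print({k:np.round(v,3).tolist() for k,v in s.items()})
try: print(tcp_to_grasp)
except Exception as e: print(e)
E
```

```text
pics
{'K': array([[437.85962564,   0.        , 322.87578731],
       [  0.        , 437.85962564, 239.26232506],
       [  0.        ,   0.        ,   1.        ]]), 'origin': array([ 0.09518407, -0.25565996,  0.54655596]), 'attitude': array([-2.00281171,  0.85346809, -0.47077995])}
[0.68621979 0.31732269 0.01853749]
{'K': array([[608.64264341,   0.        , 318.97969758],
       [  0.        , 608.64264341, 234.23677256],
       [  0.        ,   0.        ,   1.        ]]), 'origin': array([0.3621412 , 0.20863414, 1.31594825]), 'attitude': array([-2.10742222,  2.12974866, -0.16054797])}
[0.5792608  0.23707345 0.02068796]
{'time_s': 0.1, 'qpos': [1.025, 0.478, 0.022, 1.556, -0.012, 1.109, -0.083], 'qd': [0.0, -0.001, 0.0, -0.002, -0.001, 0.003, -0.0], 'tau': [0.005, -58.409, 1.54, -27.331, -0.054, 0.013, 0.0], 'eef_pos': [0.286, -0.611, 0.222], 'orientation': [-3.065, -0.682, 0.001], 'wrist_force': [-0.413, -0.351, -0.017], 'wrist_torque': [-0.01, -0.001, -0.017], 'gripper_force': 0.0, 'finger_gap': 0.087}
0.0187
```

View top.

View pics/top0.png

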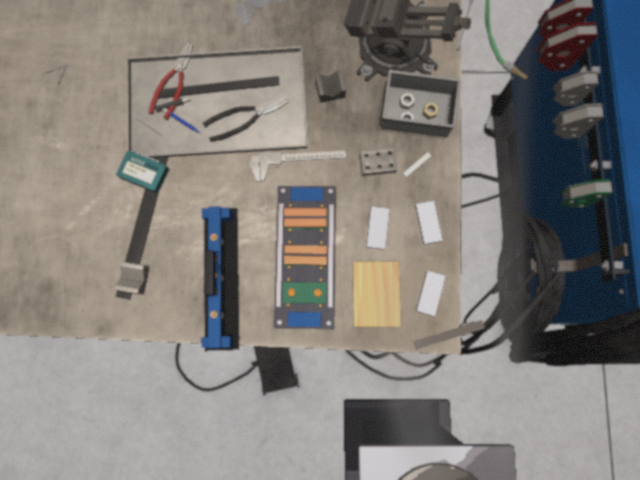

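View pics/scene0.png

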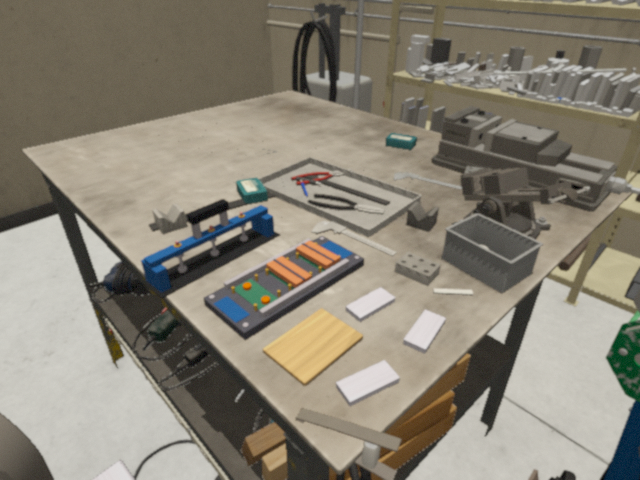

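```bash
python3 - <<'E'
from h import *
im=cv2.imread('pics/top0.png'); cv2.imwrite('pics/c0.png',cv2.resize(im[140:365,190:470],None,fx=2.6,fy=2.6,interpolation=cv2.INTER_CUBIC))
p=np.load('top0.npy')
for (u,v) in [(305,217),(305,255),(304,292),(304,280),(377,295),(377,228),(430,222),(431,293),(217,250),(300,200),(380,162),(300,158),(305,193),(305,320),(420,250),(230,280)]: print(u,v,p[v,u].round(3))
for n in ['jig','bay_1','bay_2','bay_3','board_top','mat_top','gauge_base','gauge_grip','coupon_a_center','used_1_center']:
    try: print(n,[(np.round(r['centre'],3).tolist(),round(r['score'],2)) for r in tip_of('top',n)])
    except Exception as e: print(n,e)
E
```

```text
305 217 [0.626 0.268 0.041]
305 255 [0.544 0.269 0.044]
304 292 [0.468 0.272 0.019]
304 280 [0.494 0.272 0.016]
377 295 [0.461 0.116 0.006]
377 228 [0.606 0.113 0.012]
430 222 [ 0.617 -0.002  0.013]
431 293 [0.463 0.002 0.011]
217 250 [0.553 0.451 0.067]
300 200 [0.668 0.28  0.024]
380 162 [0.749 0.104 0.031]
300 158 [0.77  0.281 0.001]
305 193 [0.684 0.269 0.019]
305 320 [0.408 0.27  0.023]
420 250 [ 0.558  0.019 -0.003]
230 280 [0.497 0.434 0.003]
jig [([0.547, 0.268, -0.002], 0.75)]
bay_1 [([0.466, 0.269, 0.02], 0.97), ([0.628, 0.266, 0.017], 0.79), ([0.547, 0.268, 0.02], 0.76)]
bay_2 [([0.466, 0.269, 0.02], 0.97), ([0.628, 0.266, 0.017], 0.79), ([0.547, 0.268, 0.02], 0.76)]
bay_3 [([0.466, 0.269, 0.02], 0.97), ([0.628, 0.266, 0.017], 0.79), ([0.547, 0.268, 0.02], 0.76)]
board_top [([0.463, 0.12, 0.012], 0.98)]
mat_top [([0.501, 0.456, 0.002], 0.76)]
gauge_base [([0.5, 0.455, 0.001], 0.88)]
gauge_grip [([0.499, 0.461, 0.11], 0.63)]
coupon_a_center [([0.463, 0.003, 0.007], 0.93)]
used_1_center [([0.547, 0.268, -0.001], 0.38)]
```

View pics/c0.png

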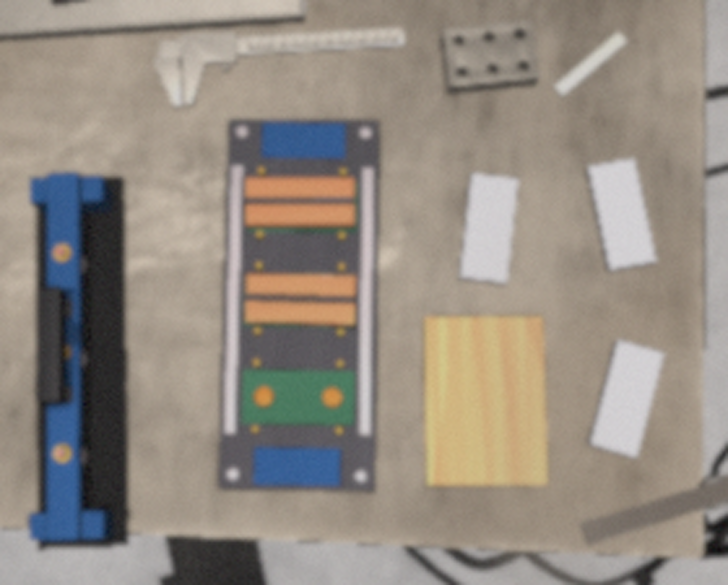

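```bash
cat >> h.py <<'E'
def plane(name,uv,z):
    m=camera_model(name);K=np.array(m['K']);Rm=R.from_rotvec(m['attitude']).as_matrix();o=np.array(m['origin'])
    uv=np.asarray(uv,float).reshape(-1,2)
    d=np.c_[(uv-K[:2,2])/K[0,0],np.ones(len(uv))]@Rm.T
    return (o+d*((z-o[2])/d[:,2])[:,None])[:,:2]
def blobs(im,mask,z,amin,name='top',roi=None):
    m=mask.astype(np.uint8)
    if roi: k=np.zeros_like(m);k[roi[1]:roi[3],roi[0]:roi[2]]=1;m=m*k
    out=[]
    n,l,st,c=cv2.connectedComponentsWithStats(m)
    for i in range(1,n):
        if st[i,4]<amin: continue
        v,u=np.nonzero(l==i); P=plane(name,np.c_[u,v],z)
        (cx,cy),(a,b),t=cv2.minAreaRect((P*1000).astype(np.float32))
        if a<b: a,b,t=b,a,t+90
        t=(t+90)%180-90
        out.append((round(P[:,0].mean(),4),round(P[:,1].mean(),4),'rect',round(cx),round(cy),round(a),round(b),round(t,1)))
    return out
def masks(im):
    h=cv2.cvtColor(im,cv2.COLOR_RGB2HSV).astype(int);H,S,V=h[...,0],h[...,1],h[...,2]
    return dict(white=(V>185)&(S<35),blue=(H>100)&(H<120)&(S>120),copper=(H<15)&(S>90)&(V>150),wood=(H>14)&(H<28)&(S>75)&(V>180))
def findall(name='top',fn=None):
    im,d=snap(name,fn);M=masks(im);roi=(190,150,465,345)
    for k,z,a in [('white',.012,150),('copper',.040,100),('wood',.010,300),('blue',.020,200)]:
        print(k,*blobs(im,M[k],z,a,name,roi),sep='\n  ')
    return im,d
E
python3 -c "
from h import *
findall()"
```

```text
white
  (np.float64(0.7747), np.float64(0.2555), 'rect', 774, 252, 141, 12, -86.9)
  (np.float64(0.7437), np.float64(0.3663), 'rect', 748, 366, 59, 37, -36.6)
  (np.float64(0.6182), np.float64(0.0002), 'rect', 619, 0, 87, 37, 9.4)
  (np.float64(0.5433), np.float64(0.3261), 'rect', 550, 326, 219, 6, -1.4)
  (np.float64(0.5449), np.float64(0.2151), 'rect', 548, 215, 216, 6, -1.6)
  (np.float64(0.6078), np.float64(0.1111), 'rect', 608, 111, 87, 39, -7.5)
  (np.float64(0.4639), np.float64(0.0016), 'rect', 464, 2, 88, 38, -16.8)
copper
  (np.float64(0.6384), np.float64(0.2693), 'rect', 638, 269, 88, 15, 89.2)
  (np.float64(0.6156), np.float64(0.2695), 'rect', 615, 268, 90, 17, 89.2)
  (np.float64(0.5568), np.float64(0.2678), 'rect', 557, 268, 87, 17, 89.3)
  (np.float64(0.5349), np.float64(0.2688), 'rect', 534, 269, 89, 18, 87.8)
wood
  (np.float64(0.4631), np.float64(0.1184), 'rect', 463, 119, 137, 99, -0.7)
blue
  (np.float64(0.6827), np.float64(0.266), 'rect', 682, 266, 68, 27, 89.2)
  (np.float64(0.504), np.float64(0.4611), 'rect', 507, 458, 294, 64, 1.0)
  (np.float64(0.411), np.float64(0.2729), 'rect', 412, 272, 68, 27, 89.5)
```

```bash
cat >> h.py <<'E'
def T(x,y,z,psi):
    return np.array([x,y,z]),R.from_euler('z',psi,degrees=True)*R.from_euler('x',180,degrees=True)
def rel(a,b):
    return np.r_[a[1].inv().apply(b[0]-a[0]),(a[1].inv()*b[1]).as_rotvec()]
def plan(*wps,start=None):
    """each waypoint relative to one before it"""
    if start is None:
        s=sense();start=(np.array(s['eef_pos']),R.from_rotvec(s['orientation']))
        print('at',np.round(s['eef_pos'],4),'psi %.1f'%np.degrees(np.arctan2(*start[1].as_matrix()[[1,0],0])),'gap',round(float(s['finger_gap']),4),'t',round(s['time_s'],2))
    a=start if not isinstance(start[0],float) else T(*start)
    for w in wps:
        b=T(*w);print(w,' '.join('%.4f'%v for v in rel(a,b)));a=b
E
python3 -c "
from h import *
plan((.627,.268,.2,88.5))"
```

```text
at [ 0.2862 -0.6114  0.2227] psi 25.1 gap 0.0878 t 0.65
(0.627, 0.268, 0.2, 88.5) 0.6815 -0.6520 0.0226 0.0001 0.0000 -1.1068
```

>>> move_arm(
  rows="0.04 -0.04 0 0 0 -0.14 0.06; 0.08 -0.08 0 0 0 -0.28 0.06; 0.12 -0.12 0 0 0 -0.42 0.06; 0.16 -0.16 0 0 0 -0.55 0.06; 0.2 -0.2 0 0 0 -0.7 0.06; 0.24 -0.24 0 0 0 -0.84 0.06; 0.28 -0.28 0.01 0 0 -0.98 0.06; 0.32 -0.32 0.01 0 0 -1.107 0.06",
)

```text
time_s: 1.65
eef_pos: [0.4404, -0.1842, 0.2125]
orientation: [-2.246, -2.197, 0.0]
wrist_force: [0.5, 0.1, -0.2]
finger_gap: 0.0598
gripper_force: 0.0
```

```bash
python3 -c "
from h import *
plan((.627,.268,.1,88.5))"
```

```text
at [ 0.4404 -0.1842  0.2125] psi 88.7 gap 0.0598 t 1.65
(0.627, 0.268, 0.1, 88.5) 0.4562 0.1767 0.1124 -0.0002 0.0002 0.0043
```

>>> move_arm(
  rows="0.057 0.022 0 0 0 0 0.06; 0.114 0.044 0 0 0 0 0.06; 0.171 0.066 0 0 0 0 0.06; 0.228 0.088 0.02 0 0 0 0.06; 0.285 0.11 0.04 0 0 0.004 0.06; 0.342 0.132 0.06 0 0 0.004 0.06; 0.399 0.154 0.08 0 0 0.004 0.06; 0.456 0.177 0.1 0 0 0.004 0.06",
)

```text
time_s: 2.65
eef_pos: [0.6266, 0.2588, 0.1149]
orientation: [2.255, 2.187, 0.0]
wrist_force: [0.8, -0.6, 1.0]
finger_gap: 0.0601
gripper_force: 0.0
```

```bash
python3 -c "
from h import *
plan((.627,.268,.029,88.5))
findall(fn='t1.png')
print(tip_of('top','used_1_center'))"
```

```text
at [0.6266 0.2588 0.1149] psi 88.2 gap 0.0601 t 2.65
(0.627, 0.268, 0.029, 88.5) 0.0093 0.0001 0.0859 0.0005 0.0004 -0.0044
white
  (np.float64(0.7486), np.float64(0.0217), 'rect', 749, 21, 74, 12, -50.2)
  (np.float64(0.7414), np.float64(0.3789), 'rect', 744, 381, 60, 21, 26.1)
  (np.float64(0.6465), np.float64(-0.0), 'rect', 640, 3, 48, 39, 9.9)
  (np.float64(0.5253), np.float64(0.3266), 'rect', 537, 326, 192, 7, -1.4)
  (np.float64(0.4968), np.float64(0.2165), 'rect', 499, 218, 123, 6, -0.7)
copper
  (np.float64(0.5558), np.float64(0.2684), 'rect', 556, 269, 90, 17, 87.7)
  (np.float64(0.5346), np.float64(0.2664), 'rect', 534, 269, 89, 18, 87.7)
wood
  (np.float64(0.4413), np.float64(0.141), 'rect', 454, 134, 119, 68, -1.0)
blue
  (np.float64(0.5038), np.float64(0.4612), 'rect', 507, 458, 296, 64, 1.0)
  (np.float64(0.411), np.float64(0.273), 'rect', 412, 272, 68, 27, 89.5)
[]
```

```bash
python3 -c "
from h import *
plan((.627,.268,.029,88.5))"
```

```text
at [0.6242 0.2652 0.1129] psi 88.7 gap 0.06 t 2.75
(0.627, 0.268, 0.029, 88.5) 0.0025 0.0030 0.0839 -0.0033 -0.0041 0.0037
```

>>> move_arm(
  rows="0.0025 0.002 0.02 0 0 0 0.06; 0.0025 0.002 0.05 0 0 0 0.06; 0.0025 0.002 0.07 0 0 0 0.06; 0.0025 0.002 0.084 0 0 0 0.06; 0.0025 0.002 0.084 0 0 0 0.06; 0.0025 0.002 0.084 0 0 0 0.03; 0.0025 0.002 0.084 0 0 0 0.03; 0.0025 0.002 0.084 0 0 0 0.03",
  grip_force=30,
)

```text
time_s: 3.75
eef_pos: [0.6281, 0.2601, 0.0325]
orientation: [2.254, 2.188, 0.002]
wrist_force: [-1.4, 0.6, 4.4]
finger_gap: 0.0396
gripper_force: 30.0
```

```bash
python3 -c "
from h import *
plan((.627,.268,.029,88.5),(.627,.268,.13,88.5),(.498,.118,.13,89.3),(.498,.118,.012,89.3))"
```

```text
at [0.6281 0.2601 0.0325] psi 88.3 gap 0.0396 t 3.75
(0.627, 0.268, 0.029, 88.5) 0.0079 -0.0013 0.0035 0.0011 -0.0006 -0.0037
(0.627, 0.268, 0.13, 88.5) 0.0000 0.0000 -0.1010 0.0000 0.0000 0.0000
(0.498, 0.118, 0.13, 89.3) -0.1533 -0.1250 -0.0000 0.0000 0.0000 -0.0140
(0.498, 0.118, 0.012, 89.3) 0.0000 -0.0000 0.1180 0.0000 0.0000 0.0000
```

>>> move_arm(
  rows="0 0 0 0 0 0 0.03; 0 0 -0.015 0 0 0 0.03; 0 0 -0.04 0 0 0 0.03; 0 0 -0.07 0 0 0 0.03; 0 0 -0.1 0 0 0 0.03; 0 0 -0.1 0 0 0 0.03; 0 0 -0.1 0 0 0 0.03; 0 0 -0.1 0 0 0 0.03",
)

```text
time_s: 4.75
eef_pos: [0.6269, 0.2591, 0.13]
orientation: [-2.254, -2.187, 0.004]
wrist_force: [0.7, -0.2, -2.0]
finger_gap: 0.0398
gripper_force: 30.0
```

```bash
python3 -c "
from h import *
for i in range(5):
  s=sense();print(s['time_s'],s['eef_pos'].round(4),s['wrist_force'].round(1));
  if i<3:get_image('top')
plan((.498,.118,.13,89.3),(.498,.118,.012,89.3))"
```

```text
4.75 [0.6269 0.2591 0.13  ] [ 0.7 -0.2 -2. ]
4.8 [0.627  0.2592 0.1301] [ 0.1 -0.3 -0.4]
4.85 [0.6271 0.2594 0.1303] [ 0.4  0.4 -0.8]
4.9 [0.6272 0.2595 0.1305] [-0.3 -0.6 -1.8]
4.9 [0.6272 0.2595 0.1305] [-0.3 -0.6 -1.8]
at [0.6272 0.2595 0.1305] psi 88.3 gap 0.0395 t 4.9
(0.498, 0.118, 0.13, 89.3) -0.1453 -0.1250 0.0008 -0.0015 0.0006 -0.0177
(0.498, 0.118, 0.012, 89.3) 0.0000 -0.0000 0.1180 0.0000 0.0000 0.0000
```

>>> move_arm(
  rows="-0.03 -0.025 0 0 0 0 0.03; -0.06 -0.05 0 0 0 -0.01 0.03; -0.1 -0.08 0 0 0 -0.017 0.03; -0.13 -0.105 0 0 0 -0.017 0.03; -0.154 -0.125 0.02 0 0 -0.017 0.03; -0.154 -0.125 0.05 0 0 -0.017 0.03; -0.154 -0.125 0.07 0 0 -0.017 0.03; -0.154 -0.125 0.07 0 0 -0.017 0.03",
)

```text
time_s: 5.9
eef_pos: [0.4969, 0.1092, 0.0603]
orientation: [-2.234, -2.206, 0.004]
wrist_force: [1.1, -1.0, -0.6]
finger_gap: 0.0392
gripper_force: 30.0
```

```bash
python3 -c "
from h import *
plan((.498,.1095,.016,89.3))"
```

```text
at [0.4969 0.1092 0.0603] psi 89.3 gap 0.0392 t 5.9
(0.498, 0.1095, 0.016, 89.3) 0.0003 0.0012 0.0443 -0.0032 0.0006 -0.0005
```

>>> move_arm(
  rows="0 0.001 0.02 0 0 0 0.03; 0 0.001 0.035 0 0 0 0.03; 0 0.001 0.042 0 0 0 0.03; 0 0.001 0.044 0 0 0 0.03; 0 0.001 0.044 0 0 0 0.03; 0 0.001 0.044 0 0 0 0.056; 0 0.001 0.044 0 0 0 0.056; 0 0.001 0.044 0 0 0 0.056",
)

```text
time_s: 6.9
eef_pos: [0.4994, 0.1095, 0.0178]
orientation: [2.236, 2.207, 0.001]
wrist_force: [0.1, 0.5, -0.8]
finger_gap: 0.0555
gripper_force: 0.0
```

```bash
python3 -c "
from h import *
plan((.498,.1095,.11,89.3),(.546,.268,.11,88.5),(.546,.268,.03,88.5))"
```

```text
at [0.4994 0.1095 0.0178] psi 89.3 gap 0.0555 t 6.9
(0.498, 0.1095, 0.11, 89.3) -0.0000 -0.0013 -0.0922 0.0006 -0.0001 -0.0009
(0.546, 0.268, 0.11, 88.5) 0.1591 0.0461 0.0000 -0.0000 -0.0000 0.0140
(0.546, 0.268, 0.03, 88.5) -0.0000 -0.0000 0.0800 0.0000 0.0000 0.0000
```

>>> move_arm(
  rows="0 0 -0.04 0 0 0 0.056; 0 0 -0.08 0 0 0 0.056; 0.04 0.012 -0.09 0 0 0.01 0.056; 0.09 0.025 -0.09 0 0 0.014 0.056; 0.14 0.04 -0.09 0 0 0.014 0.056; 0.159 0.045 -0.08 0 0 0.014 0.056; 0.159 0.045 -0.045 0 0 0.014 0.056; 0.159 0.045 -0.045 0 0 0.014 0.056",
)

```text
time_s: 7.9
eef_pos: [0.5441, 0.2657, 0.0597]
orientation: [-2.251, -2.19, 0.01]
wrist_force: [-0.1, -0.3, 0.1]
finger_gap: 0.0561
gripper_force: 0.0
```

```bash
python3 -c "
from h import *
findall(fn='t2.png')
plan((.546,.268,.03,88.5))"
```

```text
white
  (np.float64(0.7626), np.float64(0.3148), 'rect', 766, 287, 213, 59, -77.9)
  (np.float64(0.7488), np.float64(0.0214), 'rect', 749, 21, 74, 12, -50.1)
  (np.float64(0.6182), np.float64(-0.0004), 'rect', 619, 0, 91, 40, 9.6)
  (np.float64(0.6237), np.float64(0.1074), 'rect', 622, 108, 63, 42, -9.3)
  (np.float64(0.4938), np.float64(0.3272), 'rect', 497, 327, 112, 6, 0.2)
copper
wood
  (np.float64(0.4187), np.float64(0.1472), 'rect', 426, 143, 61, 51, -0.5)
blue
  (np.float64(0.5048), np.float64(0.4611), 'rect', 507, 458, 294, 64, 1.0)
  (np.float64(0.411), np.float64(0.273), 'rect', 412, 272, 68, 27, 89.5)
at [0.5452 0.2663 0.0614] psi 88.4 gap 0.0558 t 7.95
(0.546, 0.268, 0.03, 88.5) 0.0018 0.0008 0.0314 -0.0029 0.0023 -0.0015
```

>>> move_arm(
  rows="0.0015 0.001 0.015 0 0 0 0.056; 0.0015 0.001 0.028 0 0 0 0.056; 0.0015 0.001 0.031 0 0 0 0.056; 0.0015 0.001 0.031 0 0 0 0.056; 0.0015 0.001 0.031 0 0 0 0.03; 0.0015 0.001 0.031 0 0 0 0.03; 0.0015 0.001 0.031 0 0 0 0.03; 0.0015 0.001 0.031 0 0 0 0.03",
)

```text
time_s: 8.95
eef_pos: [0.5473, 0.2695, 0.0319]
orientation: [2.251, 2.191, 0.0]
wrist_force: [-0.9, -1.0, 4.4]
finger_gap: 0.0395
gripper_force: 30.0
```

```bash
python3 -c "
from h import *
plan((.428,.117,.12,89.3),(.428,.117,.015,89.3))"
```

```text
at [0.5473 0.2695 0.0319] psi 88.5 gap 0.0395 t 8.95
(0.428, 0.117, 0.12, 89.3) -0.1557 -0.1151 -0.0882 0.0003 -0.0001 -0.0148
(0.428, 0.117, 0.015, 89.3) 0.0000 -0.0000 0.1050 0.0000 0.0000 0.0000
```

>>> move_arm(
  rows="0 0 -0.04 0 0 0 0.03; 0 0 -0.08 0 0 0 0.03; -0.04 -0.03 -0.088 0 0 0 0.03; -0.08 -0.06 -0.088 0 0 -0.01 0.03; -0.12 -0.09 -0.088 0 0 -0.015 0.03; -0.156 -0.115 -0.088 0 0 -0.015 0.03; -0.156 -0.115 -0.04 0 0 -0.015 0.03; -0.156 -0.115 -0.03 0 0 -0.015 0.03",
)

```text
time_s: 9.95
eef_pos: [0.4264, 0.1155, 0.06]
orientation: [-2.234, -2.207, 0.005]
wrist_force: [-0.2, 0.5, -1.2]
finger_gap: 0.0396
gripper_force: 30.0
```

>>> move_arm(
  rows="0 0 0.01 0 0 0 0.03; 0 0 0.02 0 0 0 0.03; 0 0 0.03 0 0 0 0.03; 0 0 0.03 0 0 0 0.03; 0 0 0.03 0 0 0 0.03; 0 0 0.03 0 0 0 0.03; 0 0 0.03 0 0 0 0.03; 0 0 0.03 0 0 0 0.03",
)

```text
time_s: 10.95
eef_pos: [0.4282, 0.1165, 0.0317]
orientation: [2.235, 2.208, 0.0]
wrist_force: [-0.4, -0.3, -2.0]
finger_gap: 0.0399
gripper_force: 30.0
```

```bash
python3 -c "
from h import *
plan((.428,.117,.0155,89.3))"
```

```text
at [0.4282 0.1165 0.0317] psi 89.3 gap 0.0399 t 10.95
(0.428, 0.117, 0.0155, 89.3) 0.0005 -0.0002 0.0162 0.0004 -0.0001 0.0001
```

>>> move_arm(
  rows="0 0 0.008 0 0 0 0.03; 0 0 0.014 0 0 0 0.03; 0 0 0.016 0 0 0 0.03; 0 0 0.016 0 0 0 0.03; 0 0 0.016 0 0 0 0.056; 0 0 0.016 0 0 0 0.056; 0 0 -0.02 0 0 0 0.056; 0 0 -0.06 0 0 0 0.056",
)

```text
time_s: 11.95
eef_pos: [0.4275, 0.1165, 0.0922]
orientation: [-2.234, -2.208, 0.002]
wrist_force: [1.5, 0.2, -0.3]
finger_gap: 0.0558
gripper_force: 0.0
```

```bash
python3 -c "
from h import *
plan((.464,.002,.1,163.2))
plan((.5,-.15,.2,163.2))"
```

```text
at [0.4275 0.1165 0.0922] psi 89.3 gap 0.0558 t 11.95
(0.464, 0.002, 0.1, 163.2) -0.1141 0.0378 -0.0079 -0.0013 -0.0009 -1.2893
at [0.4275 0.1165 0.0922] psi 89.3 gap 0.0558 t 11.95
(0.5, -0.15, 0.2, 163.2) -0.2657 0.0754 -0.1079 -0.0013 -0.0009 -1.2893
```

>>> move_arm(
  rows="-0.01 0.005 -0.02 0 0 -0.18 0.06; -0.03 0.01 -0.02 0 0 -0.36 0.06; -0.06 0.02 -0.02 0 0 -0.54 0.06; -0.09 0.03 -0.02 0 0 -0.72 0.06; -0.114 0.038 -0.02 0 0 -0.9 0.06; -0.114 0.038 -0.01 0 0 -1.08 0.06; -0.114 0.038 0 0 0 -1.26 0.06; -0.114 0.038 0 0 0 -1.29 0.06",
)

```text
time_s: 12.95
eef_pos: [0.4642, 0.0019, 0.0911]
orientation: [-0.459, -3.107, -0.0]
wrist_force: [-0.5, -0.0, 0.7]
finger_gap: 0.0597
gripper_force: 0.0
```

```bash
python3 -c "
from h import *
findall(fn='t3.png')
snap('scene','s3.png')
for c in ['top','scene']: print([(np.round(r['centre'],3).tolist(),round(r['score'],2)) for r in tip_of(c,'coupon_a_center')])
plan((.464,.002,.002,163.2))
"
```

```text
white
  (np.float64(0.7603), np.float64(0.3163), 'rect', 750, 284, 211, 56, -86.8)
  (np.float64(0.6182), np.float64(-0.0001), 'rect', 618, 0, 88, 39, 10.2)
  (np.float64(0.5461), np.float64(0.3261), 'rect', 550, 326, 219, 6, -1.5)
  (np.float64(0.5464), np.float64(0.2151), 'rect', 547, 215, 218, 6, -1.6)
  (np.float64(0.6076), np.float64(0.1105), 'rect', 608, 110, 88, 39, -7.3)
copper
  (np.float64(0.51), np.float64(0.1233), 'rect', 509, 125, 72, 17, -88.3)
  (np.float64(0.4892), np.float64(0.1247), 'rect', 486, 129, 61, 19, 89.4)
  (np.float64(0.4394), np.float64(0.0872), 'rect', 439, 89, 31, 17, 89.4)
wood
  (np.float64(0.4409), np.float64(0.1259), 'rect', 446, 120, 102, 97, -0.5)
blue
  (np.float64(0.6827), np.float64(0.2662), 'rect', 682, 266, 68, 27, 89.2)
  (np.float64(0.5041), np.float64(0.4611), 'rect', 507, 458, 294, 64, 1.0)
  (np.float64(0.411), np.float64(0.273), 'rect', 412, 272, 68, 27, 89.5)
[([0.462, 0.001, 0.006], 0.79)]
[([0.459, 0.003, 0.004], 0.6)]
at [0.465  0.0022 0.092 ] psi 163.1 gap 0.0598 t 13.15
(0.464, 0.002, 0.002, 163.2) 0.0010 -0.0005 0.0900 0.0001 0.0008 -0.0020
```

View pics/s3.png

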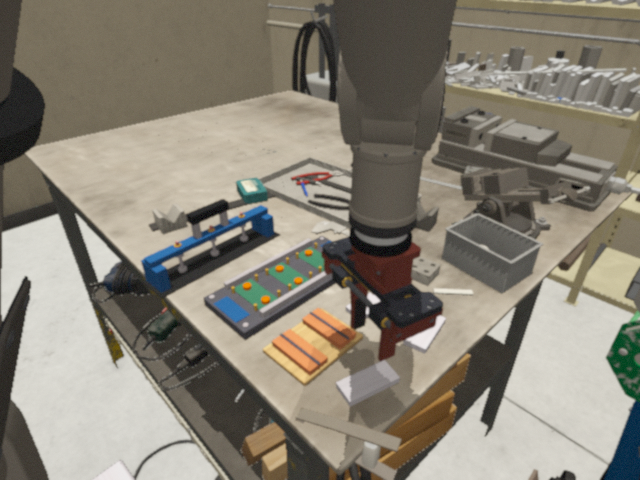

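>>> move_arm(
  rows="0 0 0.03 0 0 0 0.06; 0 0 0.06 0 0 0 0.06; 0 0 0.08 0 0 0 0.06; 0 0 0.089 0 0 0 0.06; 0 0 0.089 0 0 0 0.06; 0 0 0.089 0 0 0 0.03; 0 0 0.089 0 0 0 0.03; 0 0 0.089 0 0 0 0.03",
)

```text
time_s: 14.15
eef_pos: [0.4651, 0.0018, 0.0031]
orientation: [0.459, 3.107, -0.001]
wrist_force: [-0.7, -1.1, 5.2]
finger_gap: 0.0395
gripper_force: 30.0
```

```bash
python3 -c "
from h import *
plan((.464,.002,.11,163.2),(.4675,.2695,.11,88.5),(.4675,.2695,.034,88.5))
"
```

```text
at [0.4651 0.0018 0.0031] psi 163.2 gap 0.0395 t 14.15
(0.464, 0.002, 0.11, 163.2) 0.0010 -0.0002 -0.1069 -0.0002 0.0011 0.0000
(0.4675, 0.2695, 0.11, 88.5) 0.0740 0.2571 0.0000 0.0000 -0.0000 1.3038
(0.4675, 0.2695, 0.034, 88.5) -0.0000 -0.0000 0.0760 0.0000 0.0000 0.0000
```

>>> move_arm(
  rows="0 0 -0.04 0 0 0 0.03; 0 0 -0.09 0 0 0.18 0.03; 0.01 0.05 -0.1 0 0 0.36 0.03; 0.026 0.1 -0.1 0 0 0.54 0.03; 0.044 0.15 -0.1 0 0 0.72 0.03; 0.06 0.2 -0.1 0 0 0.9 0.03; 0.073 0.25 -0.1 0 0 1.08 0.03; 0.076 0.258 -0.1 0 0 1.26 0.03",
)

```text
time_s: 15.15
eef_pos: [0.4654, 0.2759, 0.1029]
orientation: [-2.2, -2.239, -0.004]
wrist_force: [0.1, 0.0, -1.7]
finger_gap: 0.0398
gripper_force: 30.0
```

>>> move_arm(
  rows="0 0 0 0 0 0.04 0.03; 0 0 0 0 0 0.04 0.03; 0 0 0.02 0 0 0.04 0.03; 0 0 0.04 0 0 0.04 0.03; 0 0 0.05 0 0 0.04 0.03; 0 0 0.05 0 0 0.04 0.03; 0 0 0.05 0 0 0.04 0.03; 0 0 0.05 0 0 0.04 0.03",
)

```text
time_s: 16.15
eef_pos: [0.4669, 0.2713, 0.0532]
orientation: [2.245, 2.197, 0.002]
wrist_force: [-0.5, -0.9, -1.4]
finger_gap: 0.0396
gripper_force: 30.0
```

```bash
python3 -c "
from h import *
im,d=findall(fn='t4.png')
plan((.467,.2706,.032,88.5))
"
```

```text
white
  (np.float64(0.7626), np.float64(0.3149), 'rect', 764, 286, 213, 59, -79.2)
  (np.float64(0.7486), np.float64(0.0217), 'rect', 748, 22, 73, 12, -50.2)
  (np.float64(0.6183), np.float64(-0.0004), 'rect', 619, 0, 91, 40, 9.6)
  (np.float64(0.5968), np.float64(0.2137), 'rect', 601, 214, 115, 7, -0.7)
  (np.float64(0.6072), np.float64(0.1108), 'rect', 608, 110, 91, 43, -9.3)
  (np.float64(0.4675), np.float64(-0.0644), 'rect', 471, -63, 96, 11, -2.8)
copper
  (np.float64(0.5098), np.float64(0.1084), 'rect', 511, 118, 82, 17, 89.4)
wood
  (np.float64(0.5233), np.float64(0.1225), 'rect', 520, 118, 97, 28, 89.3)
blue
  (np.float64(0.6827), np.float64(0.2662), 'rect', 682, 266, 68, 27, 89.2)
  (np.float64(0.5045), np.float64(0.4612), 'rect', 507, 458, 294, 63, 1.0)
at [0.4668 0.2713 0.0531] psi 88.7 gap 0.0395 t 16.2
(0.467, 0.2706, 0.032, 88.5) -0.0007 0.0002 0.0211 0.0010 -0.0005 0.0043
```

>>> move_arm(
  rows="-0.0005 0 0.008 0 0 0.004 0.03; -0.0005 0 0.015 0 0 0.004 0.03; -0.0005 0 0.021 0 0 0.004 0.03; -0.0005 0 0.021 0 0 0.004 0.03; -0.0005 0 0.021 0 0 0.004 0.03; -0.0005 0 0.021 0 0 0.004 0.052; -0.0005 0 0.021 0 0 0.004 0.052; -0.0005 0 0.021 0 0 0.004 0.052",
)

```text
time_s: 17.2
eef_pos: [0.4665, 0.2706, 0.0317]
orientation: [2.25, 2.192, 0.001]
wrist_force: [-0.2, 0.9, -0.1]
finger_gap: 0.0517
gripper_force: 0.0
```

>>> move_arm(
  rows="0 0 -0.01 0 0 0 0.052; 0 0 -0.025 0 0 0 0.052; 0 0 -0.025 0 0 0 0; 0 0 -0.025 0 0 0 0; 0 0 -0.025 0 0 0 0; 0 0 -0.025 0 0 0 0; 0 0 -0.015 0 0 0 0; 0 0 -0.015 0 0 0 0",
)

```text
time_s: 18.2
eef_pos: [0.4657, 0.2701, 0.0454]
orientation: [-2.25, -2.192, 0.003]
wrist_force: [-0.1, 0.1, -0.2]
finger_gap: 0.0002
gripper_force: 0.0
```

```bash
python3 -c "
from h import *
plan((.467,.2715,.041,88.5))
snap('scene','s5.png')
im,d=snap('top','t5.png')
im=cv2.imread('pics/s5.png'); cv2.imwrite('pics/c5.png',cv2.resize(im[220:400,180:380],None,fx=3,fy=3))
"
```

```text
at [0.4657 0.2701 0.0454] psi 88.5 gap 0.0002 t 18.2
(0.467, 0.2715, 0.041, 88.5) 0.0015 0.0013 0.0044 -0.0017 0.0011 0.0003
```

View pics/c5.png

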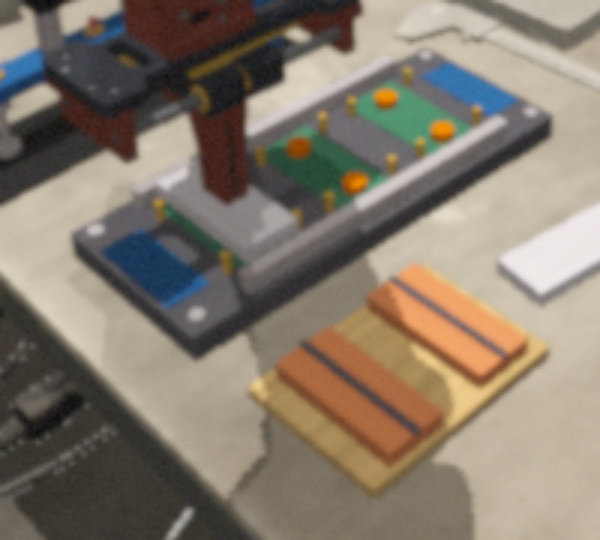

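>>> move_arm(
  rows="0.001 0.001 0.003 0 0 0 0; 0.001 0.001 0.006 0 0 0 0; 0.001 0.001 0.008 0 0 0 0; 0.001 0.001 0.01 0 0 0 0; 0.001 0.001 0.012 0 0 0 0; 0.001 0.001 0.014 0 0 0 0; 0.001 0.001 0.016 0 0 0 0; 0.001 0.001 0.016 0 0 0 0",
)

```text
time_s: 19.3
eef_pos: [0.4676, 0.2716, 0.0323]
orientation: [2.249, 2.191, 0.0]
wrist_force: [-5.6, -4.2, 21.2]
finger_gap: 0.0002
gripper_force: 10.3
```

```bash
python3 -c "
from h import *
plan((.608,.1108,.09,172.5))
"
```

```text
at [0.4676 0.2716 0.0323] psi 88.5 gap 0.0002 t 19.3
(0.608, 0.1108, 0.09, 172.5) -0.1572 0.1446 -0.0574 0.0001 0.0015 -1.4660
```

>>> move_arm(
  rows="0 0 -0.04 0 0 0 0; 0 0 -0.08 0 0 0 0.06; -0.02 0.02 -0.08 0 0 -0.18 0.06; -0.06 0.055 -0.08 0 0 -0.36 0.06; -0.1 0.09 -0.08 0 0 -0.54 0.06; -0.14 0.13 -0.08 0 0 -0.72 0.06; -0.157 0.145 -0.08 0 0 -0.9 0.06; -0.157 0.145 -0.08 0 0 -1.08 0.06",
)

```text
time_s: 20.3
eef_pos: [0.6097, 0.1077, 0.1099]
orientation: [0.801, 3.037, -0.001]
wrist_force: [-0.1, 0.5, 0.2]
finger_gap: 0.0598
gripper_force: 0.0
```

>>> move_arm(
  rows="0 0 0 0 0 -0.18 0.06; 0 0 0 0 0 -0.36 0.06; 0 0 0 0 0 -0.386 0.06; 0 0 0 0 0 -0.386 0.06; 0 0 0 0 0 -0.386 0.06; 0 0 0 0 0 -0.386 0.06; 0 0 0 0 0 -0.386 0.06; 0 0 0 0 0 -0.386 0.06",
)

```text
time_s: 21.3
eef_pos: [0.6083, 0.1109, 0.1106]
orientation: [0.206, 3.135, -0.0]
wrist_force: [0.1, -0.1, 0.5]
finger_gap: 0.0601
gripper_force: 0.0
```

```bash
cat >> h.py <<'E'
def heights(d,bays,name='top',half=38):
    p=cloud(name,d);th=np.radians(-1.45)
    ax=np.array([np.cos(th),np.sin(th)]);ay=np.array([-np.sin(th),np.cos(th)])
    for b in bays:
        q=p[...,:2]-np.array(b);X=q@ax;Y=q@ay
        m=(abs(X)<14)&(abs(Y)<half/1000)&(d>0)&(p[...,2]<.06)&(p[...,2]>0)
        A=np.c_[X[m],Y[m],np.ones(m.sum())];c=np.linalg.lstsq(A,p[m][:,2],rcond=None)[0]
        m2=(abs(X)<.014)&m;A=np.c_[X[m2],Y[m2],np.ones(m2.sum())];c=np.linalg.lstsq(A,p[m2][:,2],rcond=None)[0]
        print('bay',b,'n',m2.sum(),'z %.4f tiltx %.3f tilty %.3f'%(c[2],c[0],c[1]))
BAYS=[(.467,.2716),(.547,.2696),(.627,.2676)]
E
python3 -c "
from h import *
im,d=findall(fn='t6.png')
heights(d,BAYS)
print([(np.round(r['centre'],3).tolist(),round(r['score'],2)) for r in tip_of('scene','coupon_a_center')])
plan((.608,.1108,.003,172.5))
"
```

```text
white
  (np.float64(0.7616), np.float64(0.3155), 'rect', 768, 286, 211, 57, -76.4)
  (np.float64(0.4879), np.float64(0.2921), 'rect', 551, 282, 219, 97, 0.2)
  (np.float64(0.5181), np.float64(0.2158), 'rect', 522, 215, 169, 7, -0.7)
  (np.float64(0.5759), np.float64(0.1195), 'rect', 574, 120, 45, 25, 53.0)
copper
  (np.float64(0.5104), np.float64(0.1141), 'rect', 511, 117, 88, 17, 89.4)
  (np.float64(0.488), np.float64(0.1106), 'rect', 486, 118, 88, 19, 89.4)
wood
  (np.float64(0.4402), np.float64(0.1232), 'rect', 446, 118, 102, 99, -0.5)
blue
  (np.float64(0.6827), np.float64(0.2662), 'rect', 682, 266, 68, 27, 89.2)
  (np.float64(0.5039), np.float64(0.4611), 'rect', 507, 458, 296, 63, 1.0)
  (np.float64(0.4111), np.float64(0.273), 'rect', 412, 272, 68, 27, 89.5)
bay (0.467, 0.2716) n 471 z 0.0325 tiltx -0.009 tilty 0.010
bay (0.547, 0.2696) n 454 z 0.0220 tiltx -0.009 tilty 0.006
bay (0.627, 0.2676) n 435 z 0.0222 tiltx -0.027 tilty 0.002
[([0.46, 0.278, 0.032], 0.77)]
at [0.6083 0.1108 0.1105] psi 172.5 gap 0.06 t 21.4
(0.608, 0.1108, 0.003, 172.5) 0.0003 -0.0000 0.1075 -0.0001 0.0000 -0.0000
```

Bay 1 is flush (z 0.0325). On to coupon A.

>>> move_arm(
  rows="0 0 0.04 0 0 0 0.06; 0 0 0.08 0 0 0 0.06; 0 0 0.1 0 0 0 0.06; 0 0 0.107 0 0 0 0.06; 0 0 0.107 0 0 0 0.06; 0 0 0.107 0 0 0 0.03; 0 0 0.107 0 0 0 0.03; 0 0 0.107 0 0 0 0.03",
)

```text
time_s: 22.4
eef_pos: [0.6089, 0.1108, 0.0044]
orientation: [0.205, 3.134, 0.0]
wrist_force: [-0.7, -0.7, 3.9]
finger_gap: 0.0395
gripper_force: 30.0
```

```bash
python3 -c "
from h import *
plan((.627,.2676,.11,88.5))
"
```

```text
at [0.6089 0.1108 0.0044] psi 172.5 gap 0.0395 t 22.4
(0.627, 0.2676, 0.11, 88.5) 0.0024 0.1578 -0.1056 0.0011 0.0009 1.4660
```

>>> move_arm(
  rows="0 0 -0.04 0 0 0 0.03; 0 0 -0.09 0 0 0.18 0.03; 0 0.03 -0.1 0 0 0.36 0.03; 0 0.06 -0.1 0 0 0.54 0.03; 0.001 0.09 -0.1 0 0 0.72 0.03; 0.002 0.12 -0.1 0 0 0.9 0.03; 0.002 0.15 -0.1 0 0 1.08 0.03; 0.002 0.158 -0.1 0 0 1.26 0.03",
)

```text
time_s: 23.4
eef_pos: [0.626, 0.271, 0.1036]
orientation: [-2.015, -2.408, -0.002]
wrist_force: [-0.3, 0.5, -0.6]
finger_gap: 0.0398
gripper_force: 30.0
```

>>> move_arm(
  rows="0 0 0 0 0 0.18 0.03; 0 0 0 0 0 0.206 0.03; 0 0 0.02 0 0 0.206 0.03; 0 0 0.04 0 0 0.206 0.03; 0 0 0.05 0 0 0.206 0.03; 0 0 0.05 0 0 0.206 0.03; 0 0 0.05 0 0 0.206 0.03; 0 0 0.05 0 0 0.206 0.03",
)

```text
time_s: 24.4
eef_pos: [0.6274, 0.268, 0.0543]
orientation: [2.25, 2.192, 0.002]
wrist_force: [-0.4, -0.6, -0.5]
finger_gap: 0.04
gripper_force: 30.0
```

```bash
python3 -c "
from h import *
plan((.627,.267,.0335,88.5))
"
```

```text
at [0.6274 0.268  0.0543] psi 88.5 gap 0.04 t 24.4
(0.627, 0.267, 0.0335, 88.5) -0.0011 -0.0004 0.0208 0.0012 -0.0007 0.0003
```

>>> move_arm(
  rows="-0.001 0 0.008 0 0 0 0.03; -0.001 0 0.015 0 0 0 0.03; -0.001 0 0.021 0 0 0 0.03; -0.001 0 0.021 0 0 0 0.03; -0.001 0 0.021 0 0 0 0.03; -0.001 0 0.021 0 0 0 0.052; -0.001 0 0.021 0 0 0 0.052; -0.001 0 0.021 0 0 0 0.052",
)

```text
time_s: 25.4
eef_pos: [0.627, 0.2668, 0.0327]
orientation: [2.25, 2.192, 0.0]
wrist_force: [0.1, -0.0, 0.5]
finger_gap: 0.0519
gripper_force: 0.0
```

>>> move_arm(
  rows="0 0 -0.01 0 0 0 0.052; 0 0 -0.025 0 0 0 0.052; 0 0 -0.025 0 0 0 0; 0 0 -0.025 0 0 0 0; 0 0 -0.025 0 0 0 0; 0 0 -0.025 0 0 0 0; 0 0 -0.015 0 0 0 0; 0 0 -0.015 0 0 0 0",
)

```text
time_s: 26.4
eef_pos: [0.626, 0.2662, 0.0461]
orientation: [-2.25, -2.192, 0.004]
wrist_force: [-0.4, -0.3, -0.6]
finger_gap: 0.0004
gripper_force: 0.0
```

```bash
python3 -c "
from h import *
plan((.627,.2676,.0295,88.5))
im,d=snap('scene','s7.png')
cv2.imwrite('pics/c7.png',cv2.resize(cv2.imread('pics/s7.png')[210:360,200:400],None,fx=3,fy=3))
"
```

```text
at [0.626  0.2662 0.0461] psi 88.5 gap 0.0004 t 26.4
(0.627, 0.2676, 0.0295, 88.5) 0.0014 0.0010 0.0166 -0.0020 0.0012 0.0003
```

View pics/c7.png

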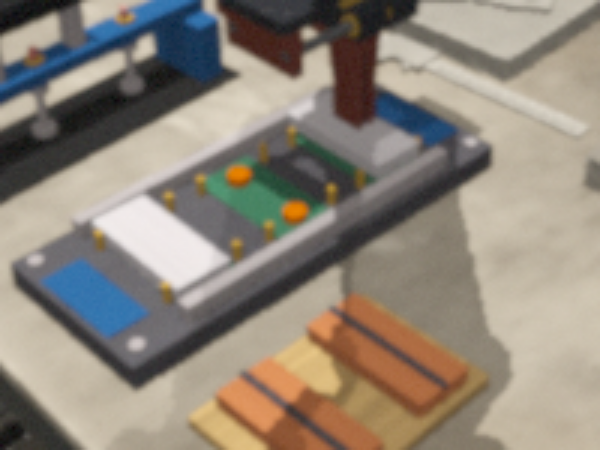

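Bay 1 flush at (155,240); second coupon sits between pins in bay 3 (350,140). Press, then lift away to coupon B.

>>> move_arm(
  rows="0.001 0.001 0.003 0 0 0 0; 0.001 0.001 0.006 0 0 0 0; 0.001 0.001 0.008 0 0 0 0; 0.001 0.001 0.01 0 0 0 0; 0.001 0.001 0.012 0 0 0 0; 0.001 0.001 0.014 0 0 0 0; 0.001 0.001 0.017 0 0 0 0; 0.001 0.001 0.017 0 0 0 0",
)

```text
time_s: 27.45
eef_pos: [0.6279, 0.2677, 0.0324]
orientation: [2.25, 2.192, -0.0]
wrist_force: [-4.2, -2.5, 13.7]
finger_gap: 0.0005
gripper_force: 6.6
```

```bash
python3 -c "
from h import *
plan((.618,0,.1,169.4),start=(.627,.2672,.029,88.5))
plan((.618,0,.1,189.4),start=(.627,.2672,.029,88.5))
"
```

```text
(0.618, 0, 0.1, 169.4) -0.2673 -0.0020 -0.0710 0.0000 0.0000 -1.4120
(0.618, 0, 0.1, 189.4) -0.2673 -0.0020 -0.0710 0.0000 0.0000 -1.7610
```

>>> move_arm(
  rows="0 0 -0.04 0 0 0 0; 0 0 -0.075 0 0 0 0.06; -0.05 0 -0.075 0 0 0.18 0.06; -0.1 0 -0.075 0 0 0.36 0.06; -0.15 -0.001 -0.075 0 0 0.54 0.06; -0.2 -0.002 -0.075 0 0 0.72 0.06; -0.25 -0.003 -0.075 0 0 0.9 0.06; -0.267 -0.003 -0.075 0 0 1.08 0.06",
)

```text
time_s: 28.45
eef_pos: [0.6176, -0.004, 0.1056]
orientation: [3.059, 0.706, -0.001]
wrist_force: [-0.6, 0.3, -0.2]
finger_gap: 0.0597
gripper_force: 0.0
```

>>> move_arm(
  rows="0 0 0 0 0 0.18 0.06; 0 0 0 0 0 0.297 0.06; 0 0 0 0 0 0.297 0.06; 0 0 0 0 0 0.297 0.06; 0 0 0 0 0 0.297 0.06; 0 0 0 0 0 0.297 0.06; 0 0 0 0 0 0.297 0.06; 0 0 0 0 0 0.297 0.06",
)

```text
time_s: 29.45
eef_pos: [0.618, 0.0008, 0.1055]
orientation: [-3.131, -0.263, -0.0]
wrist_force: [0.1, 0.7, -0.4]
finger_gap: 0.0599
gripper_force: 0.0
```

```bash
python3 -c "
from h import *
im,d=findall(fn='t8.png')
heights(d,BAYS)
for c in ['scene','top']:print([(np.round(r['centre'],3).tolist(),round(r['score'],2)) for r in tip_of(c,'coupon_a_center')])
plan((.618,0,.004,9.6))
"
```

```text
white
  (np.float64(0.7611), np.float64(0.3166), 'rect', 768, 286, 210, 57, -76.4)
  (np.float64(0.7485), np.float64(0.0217), 'rect', 748, 22, 73, 11, -49.9)
  (np.float64(0.4879), np.float64(0.2919), 'rect', 551, 282, 219, 97, 0.2)
  (np.float64(0.5465), np.float64(0.2151), 'rect', 547, 215, 218, 6, -1.6)
  (np.float64(0.6322), np.float64(0.2706), 'rect', 632, 270, 88, 36, 89.2)
copper
  (np.float64(0.5096), np.float64(0.1111), 'rect', 511, 116, 86, 17, 89.4)
  (np.float64(0.4897), np.float64(0.1114), 'rect', 486, 118, 88, 19, 89.4)
wood
  (np.float64(0.4437), np.float64(0.1234), 'rect', 446, 120, 102, 97, -0.5)
blue
  (np.float64(0.6827), np.float64(0.266), 'rect', 682, 266, 68, 27, 89.2)
  (np.float64(0.5045), np.float64(0.4612), 'rect', 507, 458, 296, 64, 1.0)
  (np.float64(0.4109), np.float64(0.273), 'rect', 412, 272, 68, 27, 89.5)
bay (0.467, 0.2716) n 469 z 0.0325 tiltx -0.012 tilty -0.003
bay (0.547, 0.2696) n 452 z 0.0221 tiltx -0.022 tilty 0.006
bay (0.627, 0.2676) n 443 z 0.0324 tiltx 0.009 tilty 0.012
[([0.459, 0.277, 0.026], 0.72), ([0.507, 0.453, 0.005], 0.6)]
[([0.465, 0.274, 0.026], 0.91)]
at [0.618  0.0009 0.1055] psi 9.6 gap 0.0599 t 29.6
(0.618, 0, 0.004, 9.6) -0.0001 0.0009 0.1015 0.0000 0.0000 0.0003
```

```bash
python3 -c "
from h import *
im,d=snap('scene','s8.png')
cv2.imwrite('pics/c8.png',cv2.resize(im[220:400,320:520,::-1],None,fx=3,fy=3))
"
```

```text
(no output)
```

View pics/c8.png

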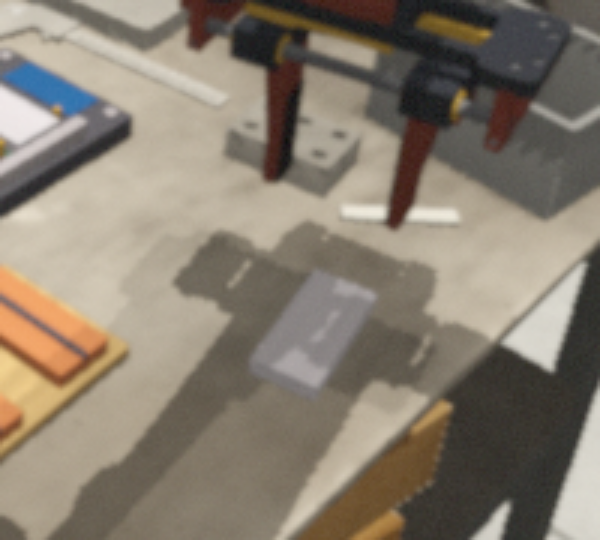

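>>> move_arm(
  rows="0 0.001 0.04 0 0 0 0.06; 0 0.001 0.08 0 0 0 0.06; 0 0.001 0.095 0 0 0 0.06; 0 0.001 0.102 0 0 0 0.06; 0 0.001 0.102 0 0 0 0.06; 0 0.001 0.102 0 0 0 0.03; 0 0.001 0.102 0 0 0 0.03; 0 0.001 0.102 0 0 0 0.03",
)

```text
time_s: 30.65
eef_pos: [0.6187, -0.0002, 0.0044]
orientation: [3.13, 0.263, 0.002]
wrist_force: [-1.2, 0.9, 4.5]
finger_gap: 0.0397
gripper_force: 30.0
```

```bash
python3 -c "
from h import *
plan((.547,.2696,.11,88.5))
"
```

```text
at [ 6.187e-01 -2.000e-04  4.400e-03] psi 9.6 gap 0.0397 t 30.65
(0.547, 0.2696, 0.11, 88.5) -0.0256 -0.2779 -0.1057 0.0011 -0.0010 -1.3769
```

>>> move_arm(
  rows="0 0 -0.04 0 0 0 0.03; 0 0 -0.09 0 0 -0.18 0.03; -0.005 -0.05 -0.1 0 0 -0.36 0.03; -0.01 -0.1 -0.1 0 0 -0.54 0.03; -0.015 -0.15 -0.1 0 0 -0.72 0.03; -0.02 -0.2 -0.1 0 0 -0.9 0.03; -0.025 -0.25 -0.1 0 0 -1.08 0.03; -0.026 -0.278 -0.1 0 0 -1.26 0.03",
)

```text
time_s: 31.65
eef_pos: [0.5444, 0.2729, 0.1038]
orientation: [-2.364, -2.067, -0.001]
wrist_force: [0.3, -0.5, -1.1]
finger_gap: 0.0397
gripper_force: 30.0
```

>>> move_arm(
  rows="0 0 0 0 0 -0.117 0.03; 0 0 0 0 0 -0.117 0.03; 0 0 0.02 0 0 -0.117 0.03; 0 0 0.04 0 0 -0.117 0.03; 0 0 0.05 0 0 -0.117 0.03; 0 0 0.05 0 0 -0.117 0.03; 0 0 0.05 0 0 -0.117 0.03; 0 0 0.05 0 0 -0.117 0.03",
)

```text
time_s: 32.65
eef_pos: [0.5465, 0.27, 0.0542]
orientation: [2.25, 2.192, 0.002]
wrist_force: [-0.4, -1.0, -0.8]
finger_gap: 0.0396
gripper_force: 30.0
```

```bash
python3 -c "
from h import *
plan((.547,.2696,.0335,88.5))
"
```

```text
at [0.5465 0.27   0.0542] psi 88.5 gap 0.0396 t 32.65
(0.547, 0.2696, 0.0335, 88.5) -0.0004 0.0005 0.0207 0.0011 -0.0006 0.0001
```

>>> move_arm(
  rows="0 0 0.008 0 0 0 0.03; 0 0 0.015 0 0 0 0.03; 0 0 0.021 0 0 0 0.03; 0 0 0.021 0 0 0 0.03; 0 0 0.021 0 0 0 0.03; 0 0 0.021 0 0 0 0.052; 0 0 0.021 0 0 0 0.052; 0 0 0.021 0 0 0 0.052",
)

```text
time_s: 33.65
eef_pos: [0.5462, 0.2697, 0.0327]
orientation: [2.25, 2.192, 0.001]
wrist_force: [-0.1, 0.2, -1.1]
finger_gap: 0.0519
gripper_force: 0.0
```

>>> move_arm(
  rows="0 0 -0.01 0 0 0 0.052; 0 0 -0.025 0 0 0 0.052; 0 0 -0.025 0 0 0 0; 0 0 -0.025 0 0 0 0; 0 0 -0.025 0 0 0 0; 0 0 -0.025 0 0 0 0; 0 0 -0.015 0 0 0 0; 0 0 -0.015 0 0 0 0",
)

```text
time_s: 34.65
eef_pos: [0.5453, 0.2691, 0.0463]
orientation: [-2.25, -2.192, 0.003]
wrist_force: [0.1, -0.7, -0.7]
finger_gap: 0.0002
gripper_force: 0.0
```

```bash
python3 -c "
from h import *
im,d=snap('scene')
p=cloud('scene',d)
heights(d,BAYS,'scene')
plan((.547,.2696,.0295,88.5))
"
```

```text
bay (0.467, 0.2716) n 401 z 0.0319 tiltx 0.007 tilty -0.003
bay (0.547, 0.2696) n 325 z 0.0419 tiltx -0.188 tilty -0.011
bay (0.627, 0.2676) n 282 z 0.0319 tiltx 0.001 tilty -0.008
at [0.5456 0.2693 0.0467] psi 88.5 gap 0.0007 t 34.7
(0.547, 0.2696, 0.0295, 88.5) 0.0003 0.0014 0.0172 -0.0013 0.0008 0.0003
```

>>> move_arm(
  rows="0.001 0.001 0.003 0 0 0 0; 0.001 0.001 0.006 0 0 0 0; 0.001 0.001 0.008 0 0 0 0; 0.001 0.001 0.01 0 0 0 0; 0.001 0.001 0.012 0 0 0 0; 0.001 0.001 0.014 0 0 0 0; 0.001 0.001 0.017 0 0 0 0; 0.001 0.001 0.017 0 0 0 0",
)

```text
time_s: 35.7
eef_pos: [0.5471, 0.2706, 0.0323]
orientation: [2.25, 2.192, -0.0]
wrist_force: [-4.3, -2.9, 16.7]
finger_gap: 0.0006
gripper_force: 8.2
```

>>> move_arm(
  rows="0 0 -0.04 0 0 0 0; 0 0 -0.09 0 0 0 0; 0 0 -0.14 0 0 0 0; -0.05 0 -0.17 0 0 -0.18 0.05; -0.1 0 -0.17 0 0 -0.36 0.05; -0.15 0 -0.17 0 0 -0.54 0.05; -0.2 0 -0.17 0 0 -0.72 0.05; -0.2 0 -0.17 0 0 -0.9 0.05",
)

```text
time_s: 36.7
eef_pos: [0.5419, 0.0651, 0.2001]
orientation: [1.075, 2.952, -0.005]
wrist_force: [0.0, -0.4, 1.1]
finger_gap: 0.0466
gripper_force: 0.0
```

```bash
python3 -c "
from h import *
im,d=findall(fn='t9.png')
heights(d,BAYS)
p=cloud('top',d)
m=(abs(p[...,0]-.5)<.2)&(abs(p[...,1]-.455)<.06)&(p[...,2]>.1)
print(m.sum(),p[m].mean(0),p[m].min(0),p[m].max(0)); print(cv2.minAreaRect((p[m][:,:2]*1000).astype(np.float32)))
im2,d2=snap('scene','s9.png');heights(d2,BAYS,'scene')
p=cloud('scene',d2)
m=(abs(p[...,0]-.5)<.06)&(abs(p[...,1]-.455)<.04)&(p[...,2]>.102)&(p[...,2]<.13)
print(m.sum(),np.percentile(p[m],[2,50,98],axis=0).round(4)); print(cv2.minAreaRect((p[m][:,:2]*1000).astype(np.float32)))
for c in ['top','scene']:
  for n in ['gauge_grip','gauge_base','mat_top','jig']:
    print(c,n,[(np.round(r['centre'],3).tolist(),round(r['score'],2)) for r in tip_of(c,n)][:2])
plan((.503,.456,.2,180))
"
```

```text
white
  (np.float64(0.761), np.float64(0.3168), 'rect', 768, 287, 209, 57, -76.4)
  (np.float64(0.7482), np.float64(0.0221), 'rect', 748, 22, 72, 11, -50.1)
  (np.float64(0.4878), np.float64(0.2919), 'rect', 551, 282, 219, 97, 0.2)
  (np.float64(0.547), np.float64(0.2151), 'rect', 548, 215, 220, 6, -1.6)
  (np.float64(0.6322), np.float64(0.2706), 'rect', 631, 270, 88, 38, 89.2)
  (np.float64(0.55), np.float64(0.2695), 'rect', 549, 270, 87, 37, 89.3)
copper
  (np.float64(0.5101), np.float64(0.1209), 'rect', 511, 120, 88, 17, 89.4)
  (np.float64(0.4868), np.float64(0.1167), 'rect', 486, 117, 90, 19, 89.4)
  (np.float64(0.4393), np.float64(0.1032), 'rect', 439, 104, 62, 17, 89.4)
  (np.float64(0.4166), np.float64(0.0982), 'rect', 416, 103, 62, 19, 89.5)
wood
  (np.float64(0.4414), np.float64(0.1284), 'rect', 446, 120, 102, 97, -0.5)
blue
  (np.float64(0.6827), np.float64(0.2661), 'rect', 682, 266, 68, 27, 89.2)
  (np.float64(0.5042), np.float64(0.461), 'rect', 507, 458, 296, 64, 1.0)
  (np.float64(0.411), np.float64(0.2729), 'rect', 412, 272, 68, 27, 89.5)
bay (0.467, 0.2716) n 475 z 0.
[... 557 characters left out ...]
]
 [0.4938 0.4475 0.1178]
 [0.5409 0.4634 0.1239]]
((499.38946533203125, 454.0564880371094), (91.02265167236328, 22.523462295532227), 1.0430129766464233)
top gauge_grip [([0.499, 0.457, 0.109], 0.66)]
top gauge_base [([0.498, 0.455, -0.001], 0.79)]
top mat_top [([0.497, 0.454, 0.002], 0.9)]
top jig [([0.545, 0.269, -0.001], 0.92), ([0.548, 0.273, 0.02], 0.58)]
scene gauge_grip [([0.501, 0.46, 0.112], 0.77), ([0.458, 0.278, 0.026], 0.64)]
scene gauge_base []
scene mat_top [([0.505, 0.456, 0.005], 0.93), ([0.756, 0.108, -0.0], 0.73)]
scene jig [([0.546, 0.271, -0.002], 0.78)]
at [0.5418 0.0714 0.2006] psi 140.1 gap 0.05 t 37.2
(0.503, 0.456, 0.2, 180) 0.2766 0.2701 0.0006 0.0000 0.0001 -0.6966
```

```bash
python3 -c "
import cv2
a=cv2.imread('pics/t9.png')[180:360,190:345];b=cv2.imread('pics/s9.png')[180:360,130:390]
cv2.imwrite('pics/c9.png',cv2.hconcat([cv2.resize(a,None,fx=2,fy=2,interpolation=2),cv2.resize(b,None,fx=1.8,fy=2,interpolation=2)]))"
```

```text
(no output)
```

View pics/c9.png

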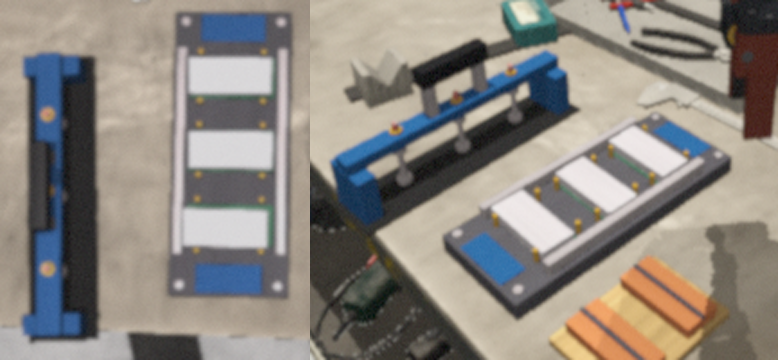

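```bash
python3 -c "
from h import *
plan((.4998,.4565,.17,181.1))
"
```

```text
at [0.5418 0.0714 0.2006] psi 140.1 gap 0.05 t 37.2
(0.4998, 0.4565, 0.17, 181.1) 0.2794 0.2684 0.0306 0.0000 0.0001 -0.7158
```

>>> move_arm(
  rows="0.037 0.035 0 0 0 -0.15 0.05; 0.075 0.072 0 0 0 -0.3 0.05; 0.112 0.107 0 0 0 -0.45 0.05; 0.15 0.144 0 0 0 -0.6 0.05; 0.187 0.18 0.01 0 0 -0.716 0.05; 0.225 0.216 0.02 0 0 -0.716 0.05; 0.262 0.252 0.03 0 0 -0.716 0.05; 0.2794 0.2684 0.03 0 0 -0.716 0.05",
)

```text
time_s: 38.2
eef_pos: [0.4975, 0.4592, 0.1694]
orientation: [0.035, -3.139, -0.001]
wrist_force: [0.5, 0.3, 0.7]
finger_gap: 0.0498
gripper_force: 0.0
```

>>> move_arm(
  rows="0 0 0 0 0 0 0.05; 0 0 0 0 0 0 0.05; 0 0 0 0 0 0 0.05; 0 0 0 0 0 0 0.05; 0 0 0 0 0 0 0.05; 0 0 0 0 0 0 0.05; 0 0 0 0 0 0 0.05; 0 0 0 0 0 0 0.05",
)

```text
time_s: 39.2
eef_pos: [0.4998, 0.4559, 0.1705]
orientation: [0.03, -3.141, -0.0]
wrist_force: [-0.5, -1.1, 1.1]
finger_gap: 0.0502
gripper_force: 0.0
```

```bash
python3 -c "
from h import *
plan((.4998,.4565,.0935,181.1))
"
```

```text
at [0.4998 0.4559 0.1705] psi -178.9 gap 0.0502 t 39.2
(0.4998, 0.4565, 0.0935, 181.1) 0.0000 0.0006 0.0770 0.0000 -0.0000 0.0001
```

>>> move_arm(
  rows="0 0.0005 0.025 0 0 0 0.05; 0 0.0005 0.05 0 0 0 0.05; 0 0.0005 0.07 0 0 0 0.05; 0 0.0005 0.077 0 0 0 0.05; 0 0.0005 0.077 0 0 0 0.05; 0 0.0005 0.077 0 0 0 0.01; 0 0.0005 0.077 0 0 0 0.01; 0 0.0005 0.077 0 0 0 0.01",
  grip_force=60,
)

```text
time_s: 40.2
eef_pos: [0.5001, 0.4565, 0.094]
orientation: [-0.03, 3.141, 0.001]
wrist_force: [0.4, 0.8, -0.1]
finger_gap: 0.0235
gripper_force: 0.0
```

>>> move_arm(
  rows="0 0 0 0 0 0 0.01; 0 0 0 0 0 0 0.01; 0 0 -0.01 0 0 0 0.01; 0 0 -0.02 0 0 0 0.01; 0 0 -0.04 0 0 0 0.01; 0 0 -0.06 0 0 0 0.01; 0 0 -0.08 0 0 0 0.01; 0 0 -0.08 0 0 0 0.01",
)

```text
time_s: 41.2
eef_pos: [0.5006, 0.4576, 0.1764]
orientation: [-0.03, 3.138, 0.005]
wrist_force: [0.6, 0.2, -5.7]
finger_gap: 0.0199
gripper_force: 60.0
```

```bash
python3 -c "
from h import *
plan((.547,.2696,.17,178.5))
snap('scene','s10.png')
"
```

```text
at [0.5006 0.4576 0.1764] psi -178.9 gap 0.0199 t 41.2
(0.547, 0.2696, 0.17, 178.5) -0.0428 -0.1889 0.0059 0.0033 0.0030 0.0452
```

View pics/s10.png

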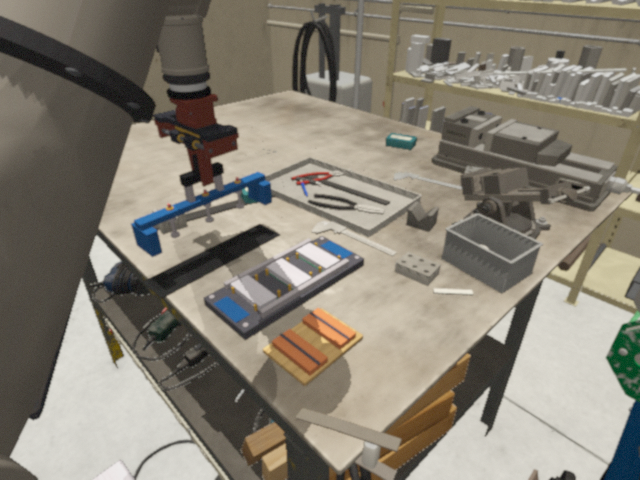

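>>> move_arm(
  rows="-0.004 -0.02 0 0 0 0 0.01; -0.012 -0.055 0 0 0 0.02 0.01; -0.021 -0.095 0 0 0 0.045 0.01; -0.03 -0.135 0 0 0 0.045 0.01; -0.039 -0.17 0 0 0 0.045 0.01; -0.043 -0.189 0 0 0 0.045 0.01; -0.043 -0.189 0 0 0 0.045 0.01; -0.043 -0.189 0 0 0 0.045 0.01",
)

```text
time_s: 42.25
eef_pos: [0.5457, 0.2697, 0.1737]
orientation: [-0.038, -3.141, -0.002]
wrist_force: [-0.2, 0.1, -6.0]
finger_gap: 0.0195
gripper_force: 60.0
```

```bash
python3 -c "
from h import *
im,d=snap('scene','s11.png')
for n in ['gauge_base','gauge_grip']:
  for c in ['top','scene']:
    if c=='top' and n=='gauge_base': get_image('top')
    print(c,n,[(np.round(r['centre'],3).tolist(),round(r['score'],2)) for r in tip_of(c,n)][:2])
plan((.547,.2696,.111,178.5))
"
```

```text
top gauge_base []
scene gauge_base [([0.545, 0.265, 0.018], 0.73), ([0.548, 0.27, 0.084], 0.64)]
top gauge_grip [([0.545, 0.274, 0.188], 0.97)]
scene gauge_grip [([0.543, 0.272, 0.193], 0.7)]
at [0.5461 0.2691 0.1735] psi 178.6 gap 0.0194 t 42.55
(0.547, 0.2696, 0.111, 178.5) -0.0009 0.0005 0.0625 0.0003 -0.0001 0.0017
```

>>> move_arm(
  rows="-0.001 0 0.01 0 0 0 0.01; -0.001 0 0.02 0 0 0 0.01; -0.001 0 0.03 0 0 0 0.01; -0.001 0 0.04 0 0 0 0.01; -0.001 0 0.048 0 0 0 0.01; -0.001 0 0.052 0 0 0 0.01; -0.001 0 0.056 0 0 0 0.01; -0.001 0 0.058 0 0 0 0.01",
)

```text
time_s: 43.55
eef_pos: [0.5477, 0.2682, 0.1157]
orientation: [0.041, 3.141, 0.0]
wrist_force: [-0.7, -0.5, -4.4]
finger_gap: 0.0195
gripper_force: 60.0
```

>>> move_arm(
  rows="0 0 0 0 0 0 0.01; 0 0 0.001 0 0 0 0.01; 0 0 0.002 0 0 0 0.01; 0 0 0.003 0 0 0 0.01; 0 0 0.003 0 0 0 0.01; 0 0 0.004 0 0 0 0.01; 0 0 0.004 0 0 0 0.01; 0 0 0.004 0 0 0 0.01",
)

```text
time_s: 44.55
eef_pos: [0.5476, 0.2682, 0.1116]
orientation: [0.041, 3.141, 0.0]
wrist_force: [-0.3, -0.3, -4.1]
finger_gap: 0.0199
gripper_force: 60.0
```

```bash
python3 -c "
from h import *
plan((.547,.2696,.111,178.5))
im,d=snap('scene','s12.png');cv2.imwrite('pics/c12.png',cv2.resize(im[150:350,170:400,::-1],None,fx=3,fy=3,interpolation=2))
"
```

```text
at [0.5476 0.2682 0.1116] psi 178.5 gap 0.0199 t 44.55
(0.547, 0.2696, 0.111, 178.5) 0.0006 0.0014 0.0006 0.0001 0.0002 0.0003
```

View pics/c12.png

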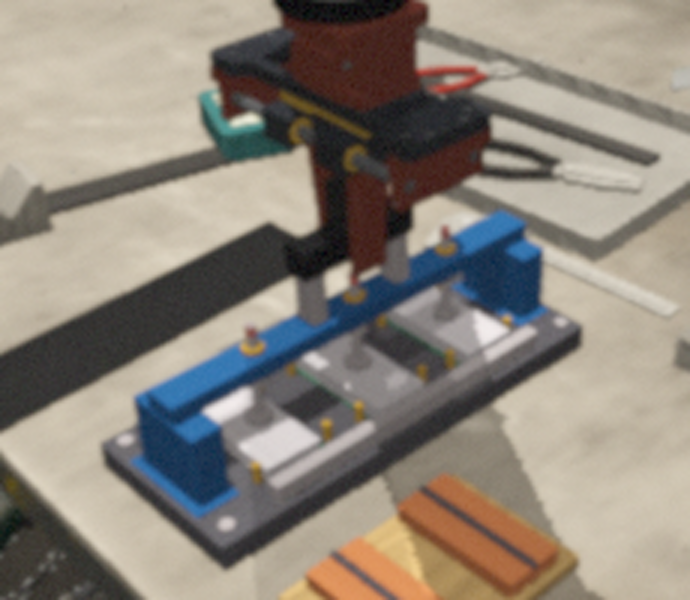

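>>> move_arm(
  rows="0 0.001 0.0005 0 0 0 0.01; 0 0.001 0.001 0 0 0 0.01; 0 0.001 0.0015 0 0 0 0.01; 0 0.001 0.002 0 0 0 0.01; 0 0.001 0.002 0 0 0 0.01; 0 0.001 0.002 0 0 0 0.01; 0 0.001 0.002 0 0 0 0.01; 0 0.001 0.002 0 0 0 0.01",
)

```text
time_s: 45.6
eef_pos: [0.5476, 0.2687, 0.1109]
orientation: [0.041, 3.141, -0.003]
wrist_force: [-4.8, -6.0, 11.0]
finger_gap: 0.0196
gripper_force: 60.0
```

>>> move_arm(
  rows="0 0 -0.0015 0 0 0 0.01; 0 0 -0.0015 0 0 0 0.034; 0 0 -0.0015 0 0 0 0.034; 0 0 -0.0015 0 0 0 0.034; 0 0 -0.0015 0 0 0 0.034; 0 0 -0.0015 0 0 0 0.034; 0 0 -0.0015 0 0 0 0.034; 0 0 -0.0015 0 0 0 0.034",
)

```text
time_s: 46.6
eef_pos: [0.5475, 0.2692, 0.111]
orientation: [-0.041, -3.141, -0.0]
wrist_force: [-0.2, -0.5, 0.0]
finger_gap: 0.0343
gripper_force: 0.0
```

```bash
python3 -c "
from h import *
snap('scene','s13.png');get_image('top')
for c in ['top','scene']:
  for n in ['gauge_base','gauge_grip']:
    print(c,n,[(np.round(r['centre'],3).tolist(),round(r['score'],2)) for r in tip_of(c,n)][:2])
plan((.547,.2696,.111,178.5))
"
```

```text
top gauge_base []
top gauge_grip [([0.546, 0.271, 0.128], 0.85), ([0.545, 0.269, 0.0], 0.24)]
scene gauge_base [([0.552, 0.268, 0.022], 0.73), ([0.759, 0.105, 0.003], 0.23)]
scene gauge_grip [([0.546, 0.271, 0.131], 0.83)]
at [0.5475 0.2692 0.111 ] psi 178.5 gap 0.034 t 46.9
(0.547, 0.2696, 0.111, 178.5) 0.0005 0.0004 0.0000 0.0000 -0.0000 0.0003
```

>>> move_arm(
  rows="0 0 0 0 0 0 0.01; 0 0 0 0 0 0 0.01; 0 0 0 0 0 0 0.01; 0 0 0 0 0 0 0.01; 0 0 0 0 0 0 0.01; 0 0 0 0 0 0 0.01; 0 0 0 0 0 0 0.01; 0 0 0 0 0 0 0.01",
)

```text
time_s: 47.9
eef_pos: [0.5476, 0.269, 0.111]
orientation: [-0.041, -3.141, 0.0]
wrist_force: [-0.4, -1.5, 0.7]
finger_gap: 0.0197
gripper_force: 60.0
```

>>> move_arm(
  rows="0 0 -0.005 0 0 0 0.01; 0 0 -0.01 0 0 0 0.01; 0 0 -0.02 0 0 0 0.01; 0 0 -0.03 0 0 0 0.01; 0 0 -0.04 0 0 0 0.01; 0 0 -0.055 0 0 0 0.01; 0 0 -0.065 0 0 0 0.01; 0 0 -0.065 0 0 0 0.01",
)

```text
time_s: 48.9
eef_pos: [0.5481, 0.2696, 0.1772]
orientation: [0.041, 3.14, 0.001]
wrist_force: [0.2, -0.4, -6.6]
finger_gap: 0.0196
gripper_force: 60.0
```

```bash
python3 -c "
from h import *
plan((.4995,.4565,.176,181.1))
"
```

```text
at [0.5481 0.2696 0.1772] psi 178.5 gap 0.0196 t 48.9
(0.4995, 0.4565, 0.176, 181.1) 0.0534 0.1856 0.0013 0.0009 0.0018 -0.0451
```

>>> move_arm(
  rows="0.006 0.02 0 0 0 0 0.01; 0.016 0.055 0 0 0 -0.02 0.01; 0.028 0.095 0 0 0 -0.045 0.01; 0.039 0.135 0 0 0 -0.045 0.01; 0.05 0.17 0 0 0 -0.045 0.01; 0.0535 0.1855 0 0 0 -0.045 0.01; 0.0535 0.1855 0 0 0 -0.045 0.01; 0.0535 0.1855 0 0 0 -0.045 0.01",
)

```text
time_s: 49.9
eef_pos: [0.4999, 0.4541, 0.1754]
orientation: [-0.027, 3.141, -0.003]
wrist_force: [-0.3, -0.5, -5.3]
finger_gap: 0.0196
gripper_force: 60.0
```

>>> move_arm(
  rows="0 0 0.01 0 0 0 0.01; 0 0 0.025 0 0 0 0.01; 0 0 0.04 0 0 0 0.01; 0 0 0.055 0 0 0 0.01; 0 0 0.065 0 0 0 0.01; 0 0 0.07 0 0 0 0.01; 0 0 0.075 0 0 0 0.01; 0 0 0.077 0 0 0 0.01",
)

```text
time_s: 50.9
eef_pos: [0.4989, 0.4561, 0.099]
orientation: [-0.03, 3.141, 0.0]
wrist_force: [0.2, -0.9, -6.4]
finger_gap: 0.0196
gripper_force: 60.0
```

```bash
python3 -c "
from h import *
plan((.4995,.4565,.094,181.1))
"
```

```text
at [0.4989 0.4561 0.099 ] psi -178.9 gap 0.0196 t 50.9
(0.4995, 0.4565, 0.094, 181.1) -0.0007 0.0004 0.0050 0.0001 0.0002 0.0001
```

>>> move_arm(
  rows="0 0 0.001 0 0 0 0.01; 0 0 0.002 0 0 0 0.01; 0 0 0.003 0 0 0 0.01; 0 0 0.004 0 0 0 0.01; 0 0 0.005 0 0 0 0.01; 0 0 0.0055 0 0 0 0.01; 0 0 0.0055 0 0 0 0.01; 0 0 0.0055 0 0 0 0.01",
)

```text
time_s: 51.9
eef_pos: [0.4989, 0.456, 0.094]
orientation: [-0.03, 3.141, -0.0]
wrist_force: [-2.1, -2.0, -0.0]
finger_gap: 0.0198
gripper_force: 60.0
```

Standing on the mat (force relieved). Release and withdraw upward.

>>> move_arm(
  rows="0 0 0 0 0 0 0.02; 0 0 0 0 0 0 0.04; 0 0 0 0 0 0 0.05; 0 0 0 0 0 0 0.05; 0 0 0 0 0 0 0.05; 0 0 -0.01 0 0 0 0.05; 0 0 -0.03 0 0 0 0.05; 0 0 -0.06 0 0 0 0.05",
)

```text
time_s: 52.9
eef_pos: [0.4987, 0.4559, 0.1549]
orientation: [0.03, -3.141, 0.0]
wrist_force: [0.3, 0.6, 0.5]
finger_gap: 0.0498
gripper_force: 0.0
```

>>> move_arm(
  rows="0 0 -0.04 0 0 0 0.05; 0 0 -0.08 0 0 0 0.05; 0 -0.04 -0.08 0 0 0 0.05; 0 -0.09 -0.08 0 0 0 0.05; 0 -0.14 -0.08 0 0 0 0.05; 0 -0.19 -0.08 0 0 0 0.05; 0 -0.24 -0.08 0 0 0 0.05; 0 -0.29 -0.08 0 0 0 0.05",
)

```text
time_s: 53.9
eef_pos: [0.5045, 0.1649, 0.2351]
orientation: [-0.031, 3.139, 0.0]
wrist_force: [1.2, 0.6, 0.5]
finger_gap: 0.0504
gripper_force: 0.0
```

>>> move_arm(
  rows="0 -0.04 0 0 0 0 0.05; 0 -0.08 0 0 0 0 0.05; 0 -0.12 0 0 0 0 0.05; 0 -0.16 0 0 0 0 0.05; 0 -0.2 0 0 0 0 0.05; 0 -0.2 0 0 0 0 0.05; 0 -0.2 0 0 0 0 0.05; 0 -0.2 0 0 0 0 0.05",
)

```text
time_s: 54.9
eef_pos: [0.5084, -0.0322, 0.2341]
orientation: [-0.034, 3.141, 0.0]
wrist_force: [-0.6, -0.1, 0.2]
finger_gap: 0.0496
gripper_force: 0.0
```

```bash
python3 -c "
from h import *
plan()
im,d=findall(fn='t14.png');heights(d,BAYS)
im2,d2=snap('scene','s14.png');heights(d2,BAYS,'scene')
for n in ['gauge_base','gauge_grip','mat_top']: print(n,[(np.round(r['centre'],3).tolist(),round(r['score'],2)) for r in tip_of('top',n)][:2])
cv2.imwrite('pics/c14.png',cv2.hconcat([cv2.resize(im[180:360,190:425,::-1],None,fx=1.6,fy=2),cv2.resize(im2[150:390,110:400,::-1],None,fx=1.4,fy=1.5)]))
"
```

```text
at [ 0.5084 -0.0322  0.2341] psi -178.8 gap 0.0496 t 54.9
white
  (np.float64(0.7605), np.float64(0.3159), 'rect', 751, 284, 211, 54, -86.8)
  (np.float64(0.4883), np.float64(0.2913), 'rect', 551, 282, 219, 97, 0.2)
  (np.float64(0.546), np.float64(0.2151), 'rect', 547, 215, 218, 6, -1.6)
  (np.float64(0.6321), np.float64(0.2708), 'rect', 632, 270, 88, 36, 89.2)
  (np.float64(0.55), np.float64(0.2697), 'rect', 549, 270, 87, 37, 89.3)
copper
  (np.float64(0.5097), np.float64(0.1125), 'rect', 511, 117, 88, 17, 89.4)
  (np.float64(0.489), np.float64(0.1088), 'rect', 486, 118, 88, 19, 89.4)
wood
  (np.float64(0.4422), np.float64(0.1217), 'rect', 445, 119, 102, 98, -1.0)
blue
  (np.float64(0.6827), np.float64(0.2661), 'rect', 682, 266, 68, 27, 89.2)
  (np.float64(0.5056), np.float64(0.4612), 'rect', 507, 458, 294, 64, 1.0)
  (np.float64(0.411), np.float64(0.273), 'rect', 412, 272, 68, 27, 89.5)
bay (0.467, 0.2716) n 472 z 0.0325 tiltx 0.009 tilty 0.001
bay (0.547, 0.2696) n 461 z 0.0324 tiltx 0.011 tilty 0.001
bay (0.627, 0.2676) n 451 z 0.0326 tiltx 0.018 tilty 0.001
bay (0.467, 0.2716) n 396 z 0.0319 tiltx 0.000 tilty 0.002
bay (0.547, 0.2696) n 331 z 0.0320 tiltx 0.005 tilty -0.003
bay (0.627, 0.2676) n 288 z 0.0319 tiltx 0.009 tilty 0.002
gauge_base [([0.496, 0.457, 0.001], 0.81)]
gauge_grip [([0.5, 0.457, 0.109], 0.69), ([0.498, 0.118, 0.014], 0.26)]
mat_top [([0.5, 0.455, 0.003], 0.71)]
```

View pics/c14.png

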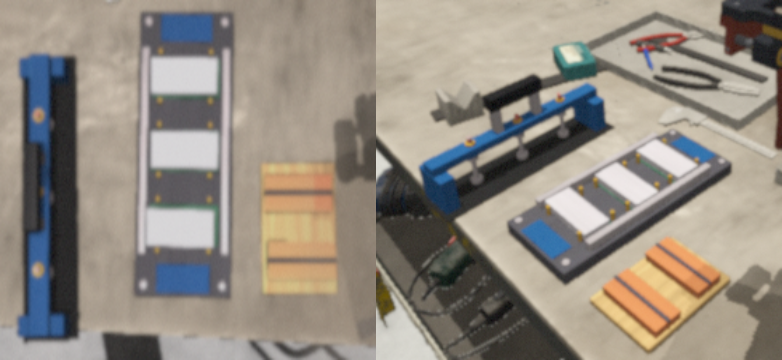

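The final picture shows the gauge upright on its mat, three coupons flush in the jig, and both used coupons on the board. I'm handing it in.

```bash
python3 -c "
from h import *
print(close_job())"
```

```text
the job is handed in; nothing more can be done
None
```

The job is handed in at about 55 s; no verdict came back. Both used coupons are on the board, all three bare coupons measure flush and level in the jig, and the gauge stood on the blue marks and is back upright on its mat; its foot readings could not be read directly.

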